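# Make up the titration kit and the standard-solution kit

## Robot

A 6-joint arm with a two-finger parallel gripper is mounted at the origin on the work surface. World frame = base frame: x ahead of the robot, y to its left, z up, the work surface at z = 0. Lengths are in m, angles in rad, forces in N, time in s.
With the tool pointing down it reaches from about 0.425 to 0.95 m from the base axis. Payload 3.5 kg.
Tool frame: the origin (TCP) lies midway between the tips of the shut fingers; the grasp point (between the pads) lies 19 mm behind it; x points along the fingers, y is the direction in which the jaws open and shut, and the axes are right-handed (so a half turn about x gives the same grasp; the last joint's range is limited). The gripper opens to 85 mm and grips with 20 to 120 N. Pads are 22 mm wide; open, the fingers measure 114 mm over their backs; the gripper's body (76 mm by 85 mm) begins 54 mm behind the grasp point. The pads swing forward as they close: fully open they stand 13 mm farther back than shut.
Start: joints at [-1.265, 0.286, 1.577, -0, 1.279, -0.15], TCP at [0.297, -0.606, 0.231] pointing down, gripper open.
Joint ranges: [-2.77, 2.77], [-0.9, 2.22], [0.21, 2.48], [-1.53, 4.67], [0.24, 2.81], [-2.84, 2.84]. Speed limits (rad/s): [2.79, 2.79, 3.14, 3.14, 3.14, 3.14].

## Interface

Orientations are given as a unit quaternion [x, y, z, w].
In Python, from plant import sensors, optics, ctrl gives the robot as it stands.
- The arm moves only by the tool arm_command, never from a script. Its argument "increments" is a list that holds one entry, the list of rows, each a list of 4 numbers: the shift along the tool's x, y, z in cm, then the turn about the tool's x in rad. A call has 1 to 20 rows; each row shifts and turns the commanded pose from where the row before left it, along the tool's axes as they then stand; what a row does not reach is not made up. A row lasts 1/8 s, in which the tool goes at most 62.5 mm and 10.7 degrees, less where a joint would pass 70% of its speed; a pose out of reach is approached as far as the arm can. A call with a gripper value outside its range is refused whole. "grip" is the finger opening in cm, from 0 to 8.54, set as the call begins (left out, the last holds). The fingers move at their own pace and stop on an object; "grip_force" is the grip in N (left out, the last holds). Time passes only in rows, so rows that do not move let the fingers close. It gives the time, the measured TCP pose, the force and the opening at its end, in the units of the state.
- sensors.get_state(): the state, without advancing time (a new reading comes with each control period).
- optics.read_camera(name): name is "side" or "top"; returns the picture (400x640x3 uint8, blue, green, red); there is no depth.
- optics.camera_model(name): a dict with "camera_matrix" (3x3 intrinsics, pixels), "world_from_camera" (4x4, takes a point from camera to world coordinates). Camera axes: x right, y up, looking along -z (the intrinsics and any distortion apply to the point x, -y, -z); pixel columns grow to the right and rows downward; lengths in m; the calibration is good to about 2 mm. A picture is of the moment at which its call begins. camera_model takes no time and is no camera call.
- ctrl.sign_off(): hands the job in, once; it reports no verdict.
Trained networks look in the newest picture that a camera, given by its name, has taken for a name from the list of things; names that differ only in an ending like _2 or _b are one class to them, and where a whole thing is asked for, a point or a joint stands for the part that bears it (a point fixed in the world has none). Each returns a list of dicts, best first, with "conf" (0 to 1); they miss things now and then, are a little off and sometimes report something else, mostly with a low value. They report only what shows in the picture. A call takes as long as a camera call.
- optics.boxes_of(camera, query): "at" ([row, column] in pixels, amid what is visible of it).
- optics.place_of(camera, query): "at" ([row, column] in pixels: a listed point, or the origin of a listed thing).
The state is a dict: "time": time; "qpos": joint angles; "dq": joint speeds; "joint_efforts": joint torques, N m; "eef_pos": TCP position; "tcp_rot": TCP orientation; "contact_force": force on the tool from outside, world axes, zero at the start; "wrist_torque": the same for the moment, N m; "opening": opening from 0.0 (shut) to 1.0 (fully open).
Only numpy, scipy, OpenCV 4.12 (cv2) and the standard library are available. Lean on these libraries where they do the work, as an engineer would, in place of code of your own. Each camera call takes 0.05 s, during which the arm holds its last target.

## Task

Make up the two practical kits from the glassware on the bench: the small conical flask, the small beaker and the brown dropping bottle go in the larger tray with three compartments (titration), the volumetric flask and the lidded weighing bottle in the narrow tray with two (standard solution). Stand each piece upright on the tray floor in a compartment of its own so that no glass knocks against glass, setting it down gently and neither dropping it nor knocking anything over. Leave the large beaker and the large conical flask standing where they are.

Things in the scene. Friction and masses are not known exactly. Their poses are not given: they have to be found in the camera images.
- conical_flask_center (a point): Smaller of two clear-glass conical (Erlenmeyer) flasks: 118 mm tall, foot 74 mm across, narrowing in a straight cone to a plain round neck 27 mm across from 76 to 113 mm above the foot, then a rim bead 30 mm across; 90 g. The point is on its axis, half-way up; z is its axis (up), its yaw is of no matter. Starts standing upright on the bench. Grip it by the neck, about 102 mm up.
- small_beaker_center (a point): Smaller of two clear-glass beakers: 75 mm tall, 46 mm across, straight wall, rim 49 mm across in the top 3 mm, small spout, white graduation lines; 50 g. The point is on its axis, half-way up; z is its axis (up), its yaw is of no matter. Starts standing upright on the bench. Grip it across the wall, about 52 mm up.
- dropping_bottle_center (a point): Indicator dropping bottle: brown glass body 36 mm across up to 48 mm, sloping shoulder, black screw cap 21 mm across from 56 to 68 mm above the foot, rubber teat 13 mm across on top, 80 mm tall in all; 70 g. The point is on its axis, half-way up; z is its axis (up), its yaw is of no matter. Starts standing upright on the bench. Grip it across the body, about 40 mm up.
- volumetric_flask_center (a point): Volumetric flask: clear glass, pear-shaped bulb 54 mm across at 20 to 34 mm above the foot (flat foot 42 mm across), long slim neck 14 mm across from 70 to 130 mm, white stopper 20 mm across on top, 150 mm tall in all; 70 g. The point is on its axis, half-way up; z is its axis (up), its yaw is of no matter. Starts standing upright on the bench. Grip it by the neck, 110 to 120 mm up.
- weighing_bottle_center (a point): Weighing bottle: squat clear-glass cylinder 40 mm across, 52 mm tall, with a glass lid 41 mm across from 52 to 56 mm and a small knob 13 mm across on it, 70 mm tall in all, lid firmly on; 50 g. The point is on its axis, half-way up; z is its axis (up), its yaw is of no matter. Starts standing upright on the bench. Grip it across the body below the lid, at about 40 mm above its foot.
- large_beaker_center (a point): Larger of two clear-glass beakers: 95 mm tall, 70 mm across, rim 74 mm; 130 g. Not part of either kit. The point is on its axis, half-way up; z is its axis (up), its yaw is of no matter. Starts standing upright on the bench. Well beyond the stock, past x = 0.75 m, stands a fixed white stirrer hotplate, 200 by 150 mm, 86 mm high, that is not used.
- large_flask_center (a point): Larger of two clear-glass conical flasks: 155 mm tall, foot 88 mm across, neck 33 mm across, rim 42 mm; 160 g. Not part of either kit. The point is on its axis, half-way up; z is its axis (up), its yaw is of no matter. Starts standing upright on the bench. 
- titration_tray: Larger, squarish grey kit tray, fixed, any yaw: 148 mm (own x) by 180 mm (y), 20 mm high; origin under its centre, z up. Floor, walls, dividers 4 mm thick, all walls 20 mm high; a lip 60 mm wide juts 11 mm from both y ends. Compartments: large, 140 (x) by 100 mm (y), centred at x 0, y -36 mm; two small, 68 by 68 mm, centred at x -36 and +36, y +52 mm. The conical flask fits only the large one.
- solution_tray: Smaller, narrow grey kit tray, fixed, any yaw: 82 mm (own x) by 160 mm (y), 20 mm high; origin under its centre, z up. Floor, walls and divider 4 mm thick, all walls 20 mm high; a lip 60 mm wide juts 11 mm from both y ends. Two like compartments, 74 by 74 mm, centred at x 0, y -39 mm and x 0, y +39 mm.

How it is judged:
By the outcome, as a careful person would: the job done as asked, in the order asked, and still so for the second after the job is handed in, with the robot touching nothing.
It also fails if it takes over 120 s, if anything falls off the work surface, if the arm or the gripper's body presses on something with over 40 N, if the wrist force passes 120 N, or if a joint passes its speed limit or range.

## Working session

There is one attempt and no reset: what is moved stays moved. The work goes in short steps, Python scripts to look and compute and a tool call to move; the robot and the scene stay as the last step left them, time stands still between calls to the robot, and variables do not carry over. Pictures are saved under pics/ and viewed, and the job is handed in when it is done.

Besides the shell and the picture viewer there is one more tool, called after "Request:" as name(argument=value, ...) on one line, values as JSON. arm_command: Moves the arm, as the interface text tells. Its arguments: {"type":"object","properties":{"increments":{"type":"array","items":{"type":"array","items":{"type":"array","items":{"type":"number"}}}},"grip":{"type":"number"},"grip_force":{"type":"number"}},"required":["increments"]}

```bash
mkdir -p pics; ls; python3 - <<'E'
from plant import sensors, optics, ctrl
import cv2
s=sensors.get_state()
print({k:(s[k]) for k in ('time','eef_pos','tcp_rot','opening','contact_force')})
for n in('side','top'):
    cv2.imwrite(f'pics/{n}0.png',optics.read_camera(n)); m=optics.camera_model(n); print(n,m)
    for q in ['conical_flask_center','small_beaker_center','dropping_bottle_center','volumetric_flask_center','weighing_bottle_center','large_beaker_center','large_flask_center','titration_tray','solution_tray']:
        print(q,[( [round(float(v)) for v in d['at']],round(d['conf'],2)) for d in optics.place_of(n,q)[:3]])
E
```

```text
pics
{'time': 0.0, 'eef_pos': array([ 0.296954  , -0.60543325,  0.22992162]), 'tcp_rot': array([-0.68876054, -0.16061154,  0.68888177, -0.15891747]), 'opening': 0.9991901836486258, 'contact_force': array([ 0.11932409,  0.94281508, -0.78823857])}
side {'camera_matrix': array([[395.6419996 ,   0.        , 316.7479475 ],
       [  0.        , 395.6419996 , 199.91163761],
       [  0.        ,   0.        ,   1.        ]]), 'world_from_camera': array([[-0.94584549,  0.16153742, -0.28157053,  0.32429157],
       [-0.32371229, -0.53408337,  0.78100276,  0.68791809],
       [-0.02422097,  0.82985578,  0.55745199,  0.55163149],
       [ 0.        ,  0.        ,  0.        ,  1.        ]])}
conical_flask_center [([208, 265], 0.64)]
small_beaker_center [([184, 294], 0.82)]
dropping_bottle_center [([239, 299], 0.76)]
volumetric_flask_center [([219, 363], 0.94)]
weighing_bottle_center [([204, 379], 0.67)]
large_beaker_center [([178, 334], 0.9), ([191, 318], 0.23)]
large_flask_center [([191, 321], 0.92), ([163, 393], 0.17)]
titration_tray [([163, 397], 0.89)]
solution_tray [([343, 280], 0.85)]
to
[... 189 characters left out ...]
mera': array([[ 0.01975795,  0.99572862, -0.09018949,  0.47160364],
       [-0.99935191,  0.0223833 ,  0.02819115,  0.01427777],
       [ 0.03008948,  0.08957404,  0.99552555,  1.29140403],
       [ 0.        ,  0.        ,  0.        ,  1.        ]])}
conical_flask_center [([171, 292], 0.59), ([226, 190], 0.18)]
small_beaker_center [([171, 347], 0.88)]
dropping_bottle_center [([211, 270], 0.71), ([256, 337], 0.16)]
volumetric_flask_center [([253, 290], 0.59)]
weighing_bottle_center [([259, 336], 0.73)]
large_beaker_center [([210, 366], 0.57)]
large_flask_center [([206, 318], 0.93)]
titration_tray [([256, 443], 0.91), ([225, 190], 0.49)]
solution_tray [([226, 193], 0.95), ([212, 367], 0.56)]
```

View pics/top0.png

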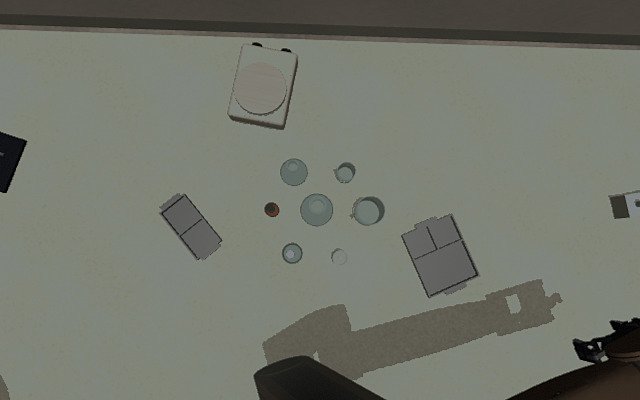

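View pics/side0.png

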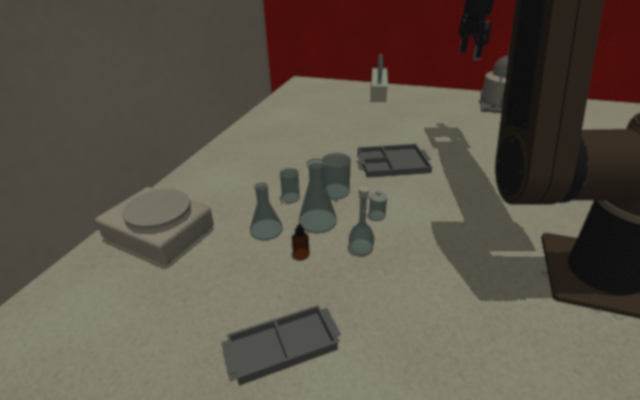

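```bash
python3 - <<'E'
import cv2
a=cv2.imread('pics/top0.png')
cv2.imwrite('pics/t_a.png',cv2.resize(a[140:290,240:400],None,fx=5,fy=5,interpolation=cv2.INTER_CUBIC)[:, :800][:600+150])
cv2.imwrite('pics/t_a.png',cv2.resize(a[145:295,240:400],(800,600) if 0 else (640,600),interpolation=cv2.INTER_CUBIC))
b=cv2.imread('pics/side0.png')
cv2.imwrite('pics/s_a.png',cv2.resize(b[140:280,230:430],(800,560),interpolation=cv2.INTER_CUBIC))
E
```

```text
(no output)
```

View pics/t_a.png

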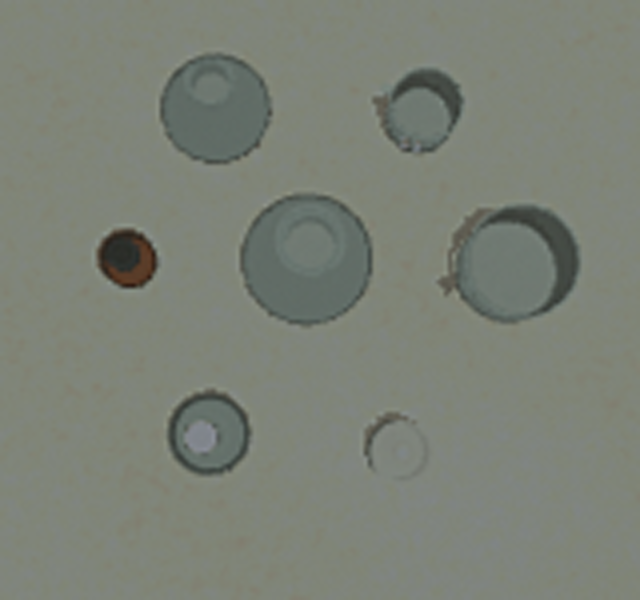

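View pics/s_a.png

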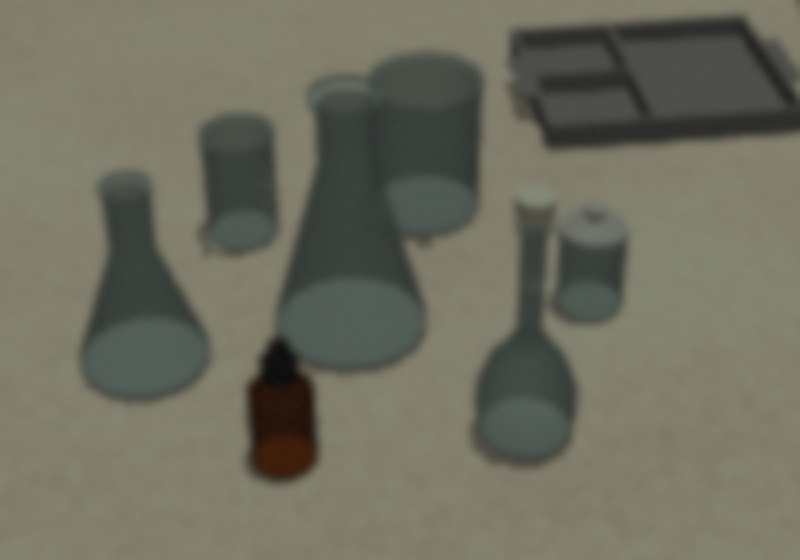

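The top view shows the titration tray at right (~440,256) and the solution tray at left (~191,226). The seven pieces sit between them, with the large flask (317,209) in the middle. The side view shows everything standing. Next I zoom in on the trays.

```bash
python3 - <<'E'
import cv2,numpy as np
a=cv2.imread('pics/top0.png');b=cv2.imread('pics/side0.png')
def z(im,x,y,w,h,s): return cv2.convertScaleAbs(cv2.resize(im[y:y+h,x:x+w],(w*s,h*s),interpolation=cv2.INTER_CUBIC),alpha=1.5)
t1=z(a,395,205,90,100,6);cv2.imwrite('pics/t_t1.png',t1)
cv2.imwrite('pics/t_t2.png',z(a,150,185,80,80,7))
s1=z(b,345,135,100,50,8);cv2.imwrite('pics/s_t1.png',s1)
cv2.imwrite('pics/s_t2.png',z(b,215,300,130,85,6))
E
```

```text
(no output)
```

View pics/t_t1.png

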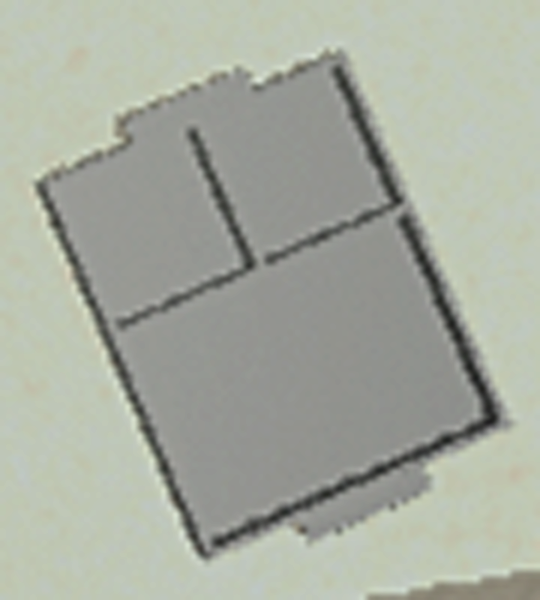

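View pics/t_t2.png

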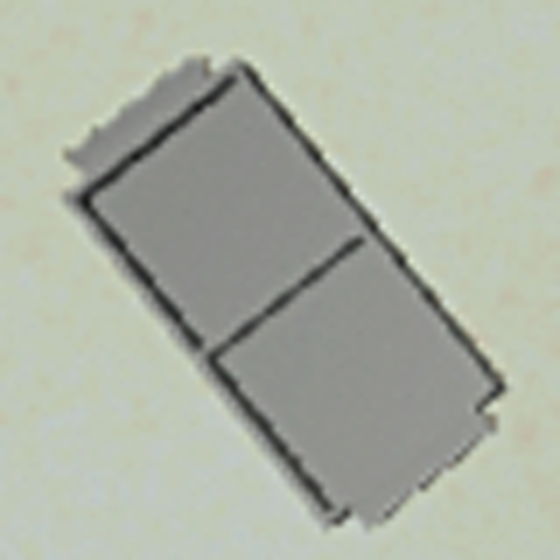

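View pics/s_t1.png

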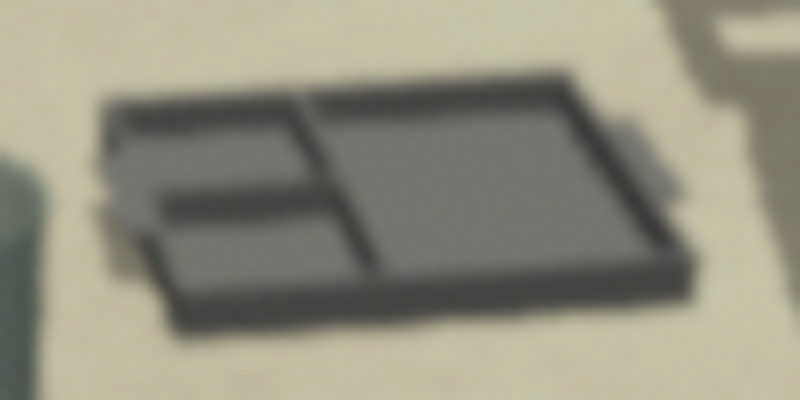

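View pics/s_t2.png

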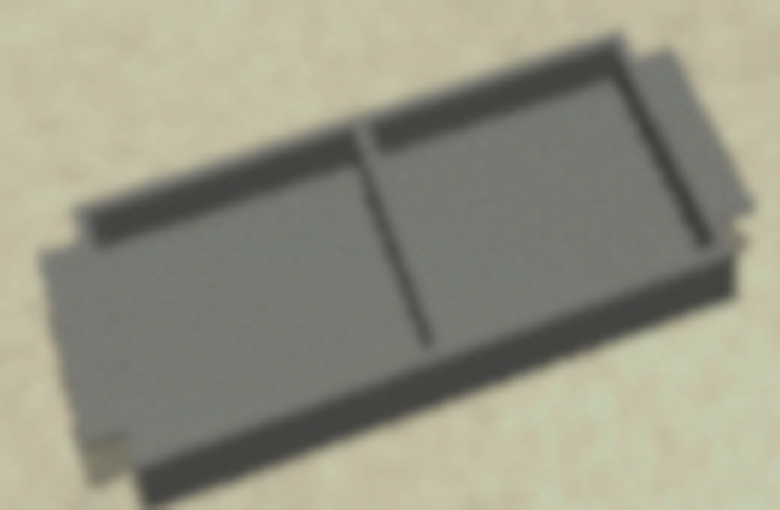

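```bash
cat > h.py <<'E'
import numpy as np,cv2
from plant import optics
from scipy.optimize import least_squares
M={n:optics.camera_model(n) for n in('side','top')}
def proj(n,P):
    P=np.atleast_2d(P);W=np.linalg.inv(M[n]['world_from_camera']);c=P@W[:3,:3].T+W[:3,3]
    c=c*[1,-1,-1];K=M[n]['camera_matrix'];p=c@K.T
    return p[:,:2]/p[:,2:]
def tri(uvs,uvt):
    return least_squares(lambda X:np.r_[proj('side',X)[0]-uvs,proj('top',X)[0]-uvt],[.6,0,.03])
E
cat > m.py <<'E'
from h import *
un=lambda p,s,o:(np.array(p,float)+.5)/s-.5+np.array(o)
T=lambda p:un(p,4,(240,145)); S=lambda p:un(p,4,(230,140))
objs={ # name: list of (height, top, side)
'conical':[(0,(215,108),(145,358)),(.118,(211,84),(126,184))],
'beaker':[(0,(418,118),(241,230)),(.075,(427,104),(237,131))],
'drop':[(0,None,(283,457)),(.068,(123,254),None),(.024,(128,259),None),(.08,None,(278,342))],
'vol':[(0,None,(523,428)),(.027,(209,433),None),(.15,(201,436),(536,192))],
'weigh':[(0,None,(588,301)),(.056,(401,450),(593,228)),(.07,(402,452),(597,210))],
'Lflask':[(0,(306,259),(350,323)),(.155,(311,240),(346,92))],
'Lbeaker':[(0,(507,272),(424,204)),(.095,(518,262),(426,80))],
}
def fitobj():
  for k,f in objs.items():
    def r(q):
        o=[]
        for h,t,s in f:
            if t:o+=list(proj('top',[q[0],q[1],h])[0]-T(t))
            if s:o+=list(proj('side',[q[0],q[1],h])[0]-S(s))
        return np.array(o)
    z=least_squares(r,[.6,0]);print(k,z.x.round(4),'res',z.fun.round(1))
    for h,t,s in f:
        if t and s:
            a=tri(S(s),T(t));print('   tri h',h,a.x.round(4))
def tray(hx,hy,own,top,side,to,ts,so,ss):
    tp=[un(p,ts,to) for p in top];sp=[un(p,ss,so) for p in side]
    for a,b in zip(sp,tp): print('   corner',tri(a,b).x.round(4))
    def r(q):
        c,s=np.cos(q[2]),np.sin(q[2]);o=[]
        for (i,j),a,b in zip(own,sp,tp):
            x,y=i*hx,j*hy;P=[q[0]+c*x-s*y,q[1]+s*x+c*y,.02]
            o+=list(proj('side',P)[0]-a)+list(proj('top',P)[0]-b)
        return np.array(o)
    best=min((least_squares(r,[.55,0,y]) for y in np.arange(-3,3.1,.75)),key=lambda z:z.cost)
    print('tray',best.x.round(4),np.abs(best.fun).max().round(2),best.fun.round(1))
if __name__=='__main__':
    fitobj()
    tray(.074,.09,[(-1,1),(1,1),(1,-1),(-1,-1)],[(40,184),(338,52),(505,422),(207,556)],[(175,295),(105,100),(570,78),(690,258)],(395,205),6,(345,135),8)
    # solution: own y toward upper-left (+x,+y)
    tray(.041,.08,[(-1,1),(1,1),(1,-1),(-1,-1)],[(70,198),(243,65),(505,388),(335,525)],[(140,470),(80,210),(620,38),(735,258)],(150,185),7,(215,300),6)
E
python3 m.py
```

```text
conical [0.6726 0.063 ] res [ 0.5  0.5  0.5  0.8 -0.1 -0.9 -0.1 -0.1]
   tri h 0 [0.6732 0.0641 0.003 ]
   tri h 0.118 [0.6714 0.0631 0.1178]
beaker [ 0.6696 -0.0741] res [ 0.2  0.3  0.5  0.8  0.1 -0.6 -0.4 -0.2]
   tri h 0 [ 0.6702 -0.0732  0.0029]
   tri h 0.075 [ 0.6684 -0.0739  0.0747]
drop [0.5685 0.118 ] res [ 0.4  0.9 -0.1 -0.2  0.  -0.1 -0.2 -1. ]
vol [0.4555 0.0604] res [ 0.2  1.4  0.5 -0.1  0.6 -0.2 -0.1  0.1]
   tri h 0.15 [0.455  0.0617 0.1512]
weigh [ 0.4465 -0.0616] res [ 0.   1.1 -0.2  0.3  0.3 -0.6 -0.2 -0.1 -0.3 -1.3]
   tri h 0.056 [ 0.4471 -0.0623  0.0538]
   tri h 0.07 [ 0.4459 -0.0623  0.0663]
Lflask [ 0.5724 -0.0008] res [ 0.5  0.1  0.3  1.1  0.1 -0.2 -0.4 -0.3]
   tri h 0 [0.5725 0.0006 0.0041]
   tri h 0.155 [ 0.5717 -0.0006  0.1545]
Lbeaker [ 0.5673 -0.1337] res [-0.6 -0.1  0.4  1.4  1.  -0.3 -0.  -0.4]
   tri h 0 [ 0.5676 -0.1347  0.0036]
   tri h 0.095 [ 0.5664 -0.1311  0.0955]
   corner [ 0.5085 -0.2264  0.0194]
   corner [ 0.568  -0.3597  0.0204]
   corner [ 0.4059 -0.4347  0.0162]
   corner [ 0.3472 -0.3011  0.0191]
tray [ 0.4575 -0.3299  5.1354] 1.25 [ 0.1 -0.  -0.4 -0.7 -0.9 -0.1  0.3 -0.4 -0.1 -1.1  0.4  0.4  1.2  0.1
 -0.6  0.4]
   corner [0.5537 0.4127 0.0165]
   corner [0.6054 0.3504 0.0168]
   corner [0.4861 0.2478 0.0144]
   corner [0.4335 0.3089 0.0143]
tray [ 0.5188  0.3313 -0.8655] 1.73 [-0.4 -0.2 -1.2 -0.1 -1.1 -0.6 -1.  -0.7  1.  -1.7 -0.7  0.3  1.2 -1.
 -1.3  0.7]
```

```bash
cat > plan.py <<'E'
import numpy as np,sys
from plant import sensors
from scipy.spatial.transform import Rotation as R
# usage: plan.py x y z [jaw_angle]  -> displacement in tool axes (cm) after the turn, and turn needed
s=sensors.get_state();Q=R.from_quat(s['tcp_rot']);p=s['eef_pos']
y=Q.as_matrix()[:,1];a=np.arctan2(y[1],y[0])
print('t',round(s['time'],2),'p',p.round(4),'xtool',Q.as_matrix()[:,0].round(3),'jaw',round(a,3),'q',np.round(s['qpos'],2),'open',round(s['opening'],3),'F',np.round(s['contact_force'],1))
if len(sys.argv)>3:
    t=np.array(list(map(float,sys.argv[1:4])));turn=0
    if len(sys.argv)>4:
        d=float(sys.argv[4])-a; d=(d+np.pi/2)%np.pi-np.pi/2; turn=-d
    Q2=Q*R.from_rotvec([turn,0,0])
    print('turn',round(turn,3),'then shift cm',(100*Q2.inv().apply(t-p)).round(2))
E
python3 plan.py 0.6726 0.063 0.27 0.423; python3 plan.py 0.6726 0.063 0.27 -1.148
```

```text
t 1.0 p [ 0.2971 -0.6061  0.2313] xtool [ 0.  0. -1.] jaw -1.115 q [-1.27  0.29  1.58  0.    1.28 -0.15] open 1.0 F [-0.3 -0.5  0.6]
turn -1.538 then shift cm [ -3.87  61.7  -45.6 ]
t 1.0 p [ 0.2971 -0.6061  0.2313] xtool [ 0.  0. -1.] jaw -1.115 q [-1.27  0.29  1.58  0.    1.28 -0.15] open 1.0 F [-0.3 -0.5  0.6]
turn 0.033 then shift cm [ -3.87 -45.61 -61.69]
```

Request:
arm_command(increments=[[[-0.8,0,0,0.033],[-0.8,-1.2,-1.6,0],[-0.8,-2.4,-3.2,0],[-0.8,-2.6,-3.5,0],[-0.7,-2.6,-3.5,0],[0,-2.6,-3.5,0],[0,-2.6,-3.5,0],[0,-2.6,-3.5,0],[0,-2.6,-3.5,0],[0,-2.6,-3.5,0],[0,-2.6,-3.5,0],[0,-2.6,-3.5,0],[0,-2.6,-3.5,0],[0,-2.6,-3.5,0],[0,-2.6,-3.5,0],[0,-2.6,-3.5,0],[0,-2.6,-3.5,0],[0,-2.6,-3.5,0],[0,-2.6,-3.5,0],[0,-0.4,-0.9,0]]], grip=6.0, grip_force=30)

```text
time: 3.5
eef_pos: [0.6728, 0.0664, 0.2711]
tcp_rot: [0.691, 0.15, -0.691, 0.15]
contact_force: [-1.1, 0.2, 0.1]
opening: 0.706
```

```bash
python3 plan.py 0.6726 0.063 0.083 -1.148
```

```text
t 3.5 p [0.6728 0.0664 0.2711] xtool [ 0.001  0.001 -1.   ] jaw -1.144 q [-0.05  0.26  1.53  0.    1.35  1.09] open 0.706 F [-1.1  0.2  0.1]
turn 0.004 then shift cm [18.81  0.3   0.17]
```

Request:
arm_command(increments=[[[0,0.3,0.2,0],[3,0,0,0],[3,0,0,0],[3,0,0,0],[1.5,0,0,0],[0,0,0,0],[0,0,0,0]]])

```text
time: 4.38
eef_pos: [0.673, 0.0589, 0.1672]
tcp_rot: [0.692, 0.148, -0.69, 0.149]
contact_force: [0.4, -0.6, 0.1]
opening: 0.702
```

```bash
python3 plan.py 0.6726 0.063 0.083 -1.148; cat > look.py <<'E'
import sys,cv2
from plant import optics
n,x,y,w,h,s,out=sys.argv[1],*map(int,sys.argv[2:7]),sys.argv[7]
im=optics.read_camera(n)[y:y+h,x:x+w]
cv2.imwrite('pics/'+out,cv2.convertScaleAbs(cv2.resize(im,(w*s,h*s),interpolation=cv2.INTER_CUBIC),alpha=1.4))
E
python3 look.py side 220 100 130 150 4 c1s.png; python3 look.py top 250 130 100 100 5 c1t.png
```

```text
t 4.38 p [0.673  0.0589 0.1672] xtool [ 0.003 -0.    -1.   ] jaw -1.148 q [-0.06  0.34  1.63 -0.    1.17  1.09] open 0.702 F [ 0.4 -0.6  0.1]
turn -0.0 then shift cm [ 8.42 -0.4  -0.11]
```

View pics/c1s.png

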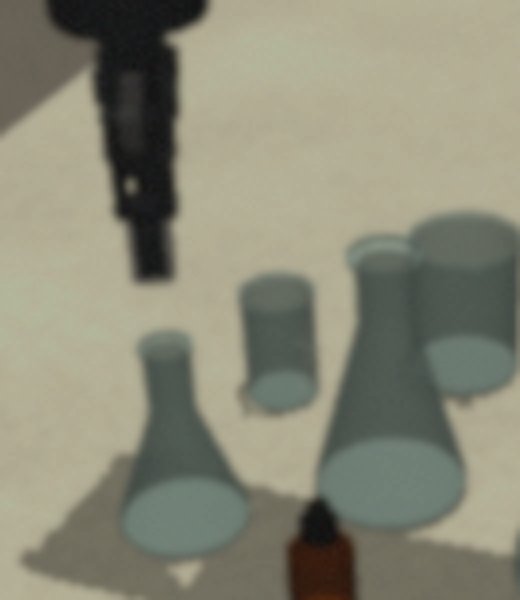

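View pics/c1t.png

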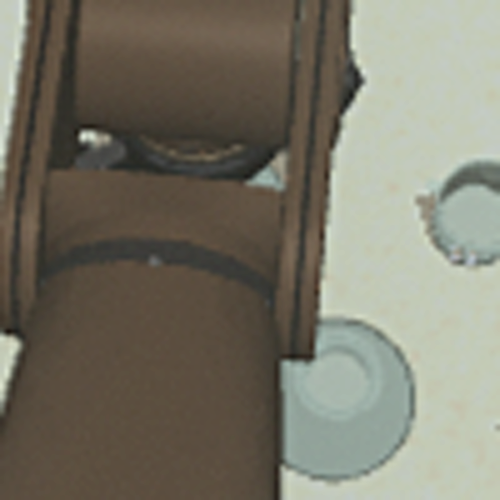

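The gripper (tips ~258,170 side) is above the conical flask. I'll correct by 4 mm and go down.

```bash
python3 -c "
from h import *
print(proj('side',[[.673,.0589,.167],[.673,.0589,.172],[.6726,.063,.118]]))"
```

```text
[[259.21895979 163.93911047]
 [258.95898185 161.76467116]
 [261.00048273 185.4924318 ]]
```

Request:
arm_command(increments=[[[0,-0.4,-0.1,0],[2,0,0,0],[2,0,0,0],[0,0,0,0],[0,0,0,0]]])

```text
time: 5.1
eef_pos: [0.6713, 0.0634, 0.1247]
tcp_rot: [-0.691, -0.148, 0.692, -0.148]
contact_force: [-1.3, -1.0, 0.6]
opening: 0.706
```

```bash
python3 plan.py 0.6726 0.063 0.083 -1.148;python3 look.py side 220 100 130 150 4 c2s.png
```

```text
t 5.1 p [0.6713 0.0634 0.1247] xtool [-0.001  0.    -1.   ] jaw -1.148 q [-0.06  0.38  1.66  0.    1.1   1.09] open 0.706 F [-1.3 -1.   0.6]
turn -0.0 then shift cm [ 4.17  0.09 -0.11]
```

View pics/c2s.png

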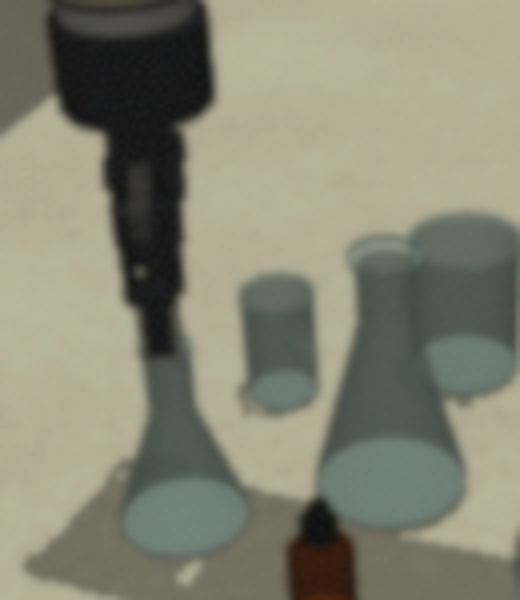

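The near finger overlaps the neck (crop ~160 vs 165), so it is aligned. Down 4.2 cm, then close.

Request:
arm_command(increments=[[[2,0,0,0],[2,0,-0.1,0],[0.2,0,0,0],[0,0,0,0]]])

```text
time: 5.65
eef_pos: [0.672, 0.0639, 0.0825]
tcp_rot: [-0.691, -0.148, 0.692, -0.148]
contact_force: [-0.4, 0.9, -0.6]
opening: 0.703
```

Request:
arm_command(increments=[[[0,0,0,0],[0,0,0,0],[0,0,0,0],[0,0,0,0],[0,0,0,0],[0,0,0,0]]], grip=1.0)

```text
time: 6.4
eef_pos: [0.673, 0.0636, 0.0843]
tcp_rot: [0.692, 0.148, -0.691, 0.149]
contact_force: [0.2, -0.5, 4.5]
opening: 0.333
```

```bash
python3 plan.py 0.6726 0.063 0.083 -1.148;python3 look.py side 220 100 130 150 4 c3s.png
```

```text
t 6.4 p [0.673  0.0636 0.0843] xtool [ 0.002 -0.    -1.   ] jaw -1.148 q [-0.06  0.43  1.67 -0.    1.04  1.09] open 0.333 F [ 0.2 -0.5  4.5]
turn -0.0 then shift cm [0.13 0.04 0.07]
```

View pics/c3s.png

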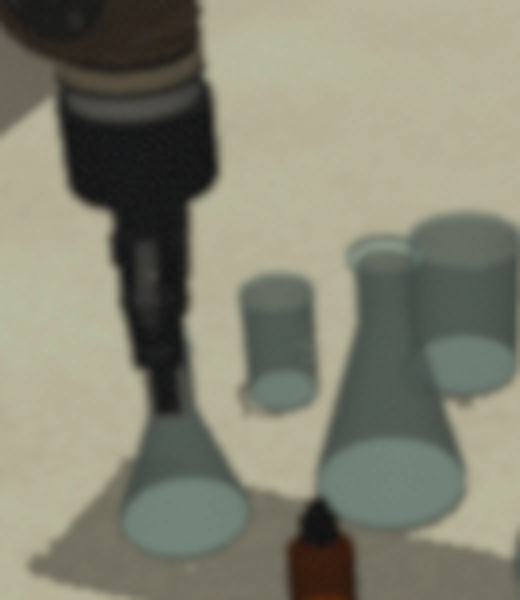

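Opening 0.333 (28 mm) matches the neck, so the flask is gripped. Lift.

Request:
arm_command(increments=[[[-0.5,0,0,0],[-1.5,0,0,0],[-2.5,0,0,0],[-3,0,0,0],[-3,0,0,0],[-3,0,0,0],[-3,0,0,0],[-2,0,0,0],[-0.5,0,0,0],[0,0,0,0],[0,0,0,0]]])

```text
time: 7.82
eef_pos: [0.6716, 0.0639, 0.2713]
tcp_rot: [-0.69, -0.149, 0.692, -0.148]
contact_force: [0.0, 0.3, -1.7]
opening: 0.331
```

```bash
python3 plan.py 0.421 -0.346 0.27 -1.148;python3 look.py side 160 0 200 150 4 c4s.png
```

```text
t 7.83 p [0.6716 0.0639 0.2713] xtool [-0.003  0.    -1.   ] jaw -1.148 q [-0.06  0.26  1.53  0.    1.35  1.09] open 0.331 F [ 0.   0.3 -1.7]
turn -0.0 then shift cm [ 0.2  27.1  39.67]
```

View pics/c4s.png

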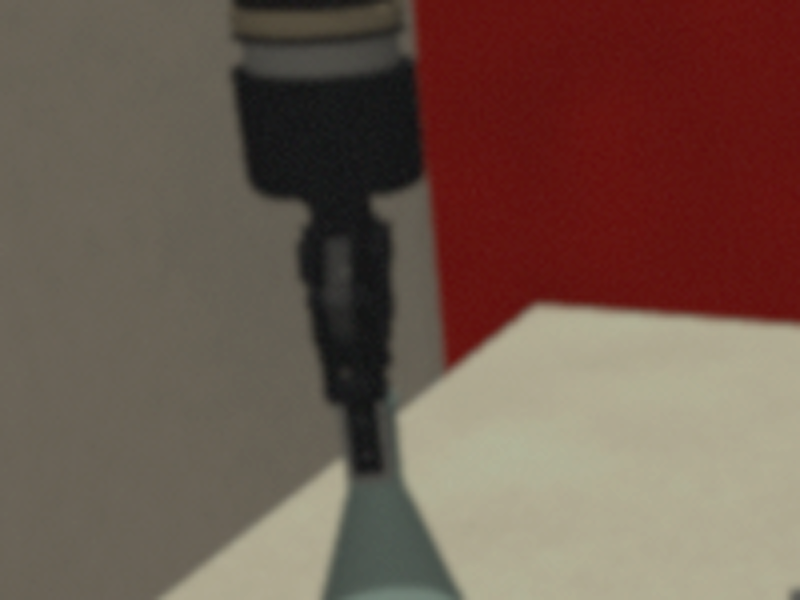

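The flask hangs upright from the jaws. Carry it to the titration tray.

Request:
arm_command(increments=[[[0,0.4,0.6,0],[0,1,1.5,0],[0,1.8,2.6,0],[0,1.8,2.6,0],[0,1.8,2.6,0],[0,1.8,2.6,0],[0,1.8,2.6,0],[0,1.8,2.6,0],[0,1.8,2.6,0],[0,1.8,2.6,0],[0,1.8,2.6,0],[0,1.8,2.6,0],[0,1.8,2.6,0],[0,1.8,2.7,0],[0,1.8,2.7,0],[0,1.5,2.5,0],[0,0.8,1.2,0],[0,0,0,0],[0,0,0,0],[0,0,0,0]]])

```text
time: 10.38
eef_pos: [0.421, -0.3458, 0.2733]
tcp_rot: [0.691, 0.149, -0.691, 0.149]
contact_force: [0.6, -0.2, -0.3]
opening: 0.335
```

```bash
python3 plan.py 0.421 -0.346 0.088 -1.148
```

```text
t 10.38 p [ 0.421  -0.3458  0.2733] xtool [ 0.  0. -1.] jaw -1.147 q [-0.87 -0.03  1.85  0.    1.32  0.27] open 0.335 F [ 0.6 -0.2 -0.3]
turn 0.001 then shift cm [1.853e+01 2.000e-02 1.000e-02]
```

Request:
arm_command(increments=[[[1,0,0,0],[2.5,0,0,0],[3,0,0,0],[3,0,0,0],[3,0,0,0],[2.5,0,0,0],[1,0,0,0],[0,0,0,0],[0,0,0,0]]])

```text
time: 11.5
eef_pos: [0.4212, -0.3472, 0.1145]
tcp_rot: [0.692, 0.148, -0.691, 0.149]
contact_force: [-0.3, -0.8, -0.6]
opening: 0.329
```

```bash
python3 plan.py 0.421 -0.346 0.088 -1.148;python3 look.py side 340 80 140 120 5 c5s.png;python3 look.py top 380 190 110 110 5 c5t.png
```

```text
t 11.5 p [ 0.4212 -0.3472  0.1145] xtool [ 0.001 -0.002 -1.   ] jaw -1.148 q [-0.88  0.13  1.99  0.    1.02  0.27] open 0.329 F [-0.3 -0.8 -0.6]
turn 0.0 then shift cm [ 2.65 -0.12 -0.03]
```

View pics/c5s.png

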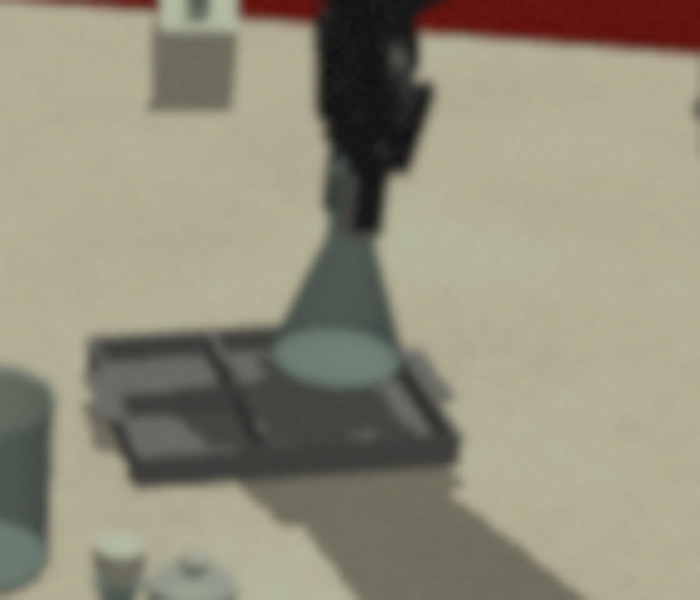

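View pics/c5t.png

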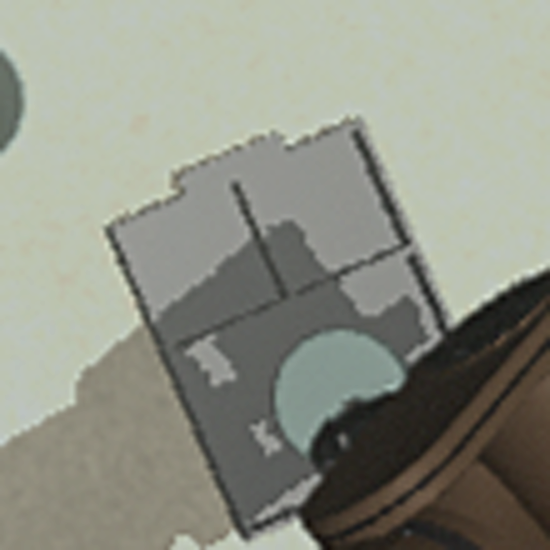

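The foot (side crop ~335,357, top crop ~340,395) is over the large compartment. I'll check its predicted position, then lower it slowly.

```bash
python3 -c "
from h import *
p=np.array([[.421,-.346,.031]])
print(proj('side',p)*1-[340,80],proj('top',p)-[380,190]); print((proj('side',p)-[340,80])*5,(proj('top',p)-[380,190])*5)"
```

```text
[[66.72301877 72.1611842 ]] [[67.20033087 79.0650682 ]]
[[333.61509387 360.80592101]] [[336.00165436 395.32534098]]
```

Request:
arm_command(increments=[[[1,0,0,0],[0.8,0,0,0],[0.4,0,0,0],[0.1,0,0,0],[0.1,0,0,0],[0,0,0,0],[0,0,0,0]]])

```text
time: 12.48
eef_pos: [0.4207, -0.3467, 0.0896]
tcp_rot: [0.691, 0.148, -0.691, 0.149]
contact_force: [0.1, -0.1, -1.0]
opening: 0.329
```

```bash
python3 plan.py 0.421 -0.346 0.0875
```

```text
t 12.47 p [ 0.4207 -0.3467  0.0896] xtool [ 0. -0. -1.] jaw -1.148 q [-0.88  0.17  2.    0.    0.97  0.27] open 0.329 F [ 0.1 -0.1 -1. ]
turn 0 then shift cm [ 0.21 -0.05 -0.06]
```

Request:
arm_command(increments=[[[0.1,0,0,0],[0.05,0,0,0],[0,0,0,0],[0,0,0,0]]])

```text
time: 12.98
eef_pos: [0.4208, -0.3469, 0.0883]
tcp_rot: [0.692, 0.148, -0.691, 0.149]
contact_force: [-0.1, -0.1, 1.7]
opening: 0.331
```

Request:
arm_command(increments=[[[0.05,0,0,0],[0.05,0,0,0],[0,0,0,0],[0,0,0,0]]])

```text
time: 13.48
eef_pos: [0.421, -0.3475, 0.0881]
tcp_rot: [0.692, 0.148, -0.691, 0.149]
contact_force: [-0.7, 0.4, 6.2]
opening: 0.331
```

Contact shows (6 N up). Release.

Request:
arm_command(increments=[[[0,0,0,0],[0,0,0,0],[0,0,0,0],[0,0,0,0],[-1,0,0,0],[-2.5,0,0,0],[-3,0,0,0],[-3,0,0,0],[-2,0,0,0],[0,0,0,0],[0,0,0,0]]], grip=5.5)

```text
time: 14.85
eef_pos: [0.4202, -0.3462, 0.2011]
tcp_rot: [-0.691, -0.149, 0.692, -0.148]
contact_force: [-0.2, 0.4, -0.4]
opening: 0.643
```

```bash
python3 plan.py 0.6696 -0.0741 0.2 -1.148;python3 look.py side 340 80 140 120 5 c6s.png
```

```text
t 14.85 p [ 0.4202 -0.3462  0.2011] xtool [-0.001  0.001 -1.   ] jaw -1.148 q [-0.88  0.03  1.93  0.    1.19  0.27] open 0.643 F [-0.2  0.4 -0.4]
turn -0.0 then shift cm [  0.12 -14.58 -33.91]
```

View pics/c6s.png

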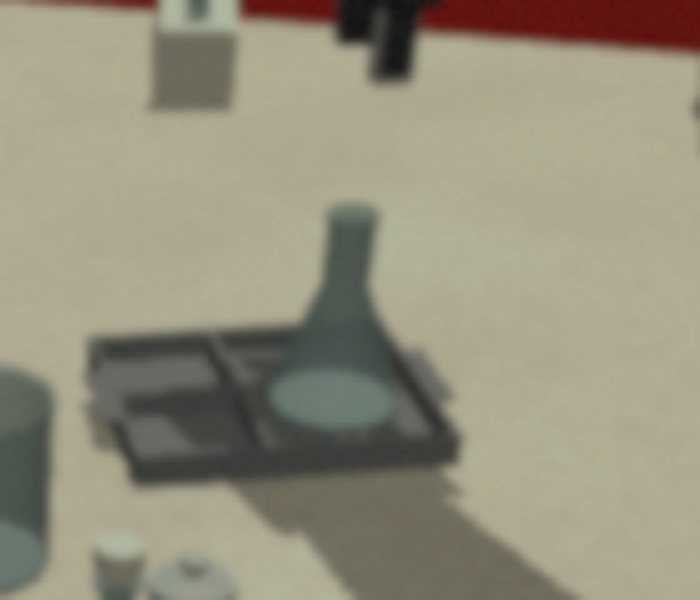

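The conical flask stands upright in the large compartment (side crop foot ~333,399). Next is the small beaker.

Request:
arm_command(increments=[[[0,-0.4,-0.9,0],[0,-1,-2.4,0],[0,-1.3,-3,0],[0,-1.3,-3,0],[0,-1.3,-3,0],[0,-1.3,-3,0],[0,-1.3,-3,0],[0,-1.3,-3,0],[0,-1.3,-3,0],[0,-1.3,-3,0],[0,-1.3,-3,0],[0,-1.1,-2.4,0],[0,-0.4,-1.2,0],[2,0,0,0],[3,0,0,0],[3,0,0,0],[1,0,0,0],[0,0,0,0],[0,0,0,0]]], grip=7.5)

```text
time: 17.27
eef_pos: [0.6706, -0.0749, 0.1133]
tcp_rot: [0.692, 0.148, -0.691, 0.149]
contact_force: [0.1, -0.2, 0.2]
opening: 0.879
```

```bash
python3 plan.py 0.6696 -0.0741 0.033 -1.148;python3 look.py side 230 90 130 130 5 b1s.png
```

```text
t 17.27 p [ 0.6706 -0.0749  0.1133] xtool [ 0.002 -0.001 -1.   ] jaw -1.148 q [-0.26  0.4   1.66 -0.    1.08  0.89] open 0.879 F [ 0.1 -0.2  0.2]
turn -0.0 then shift cm [ 8.03 -0.12  0.07]
```

View pics/b1s.png

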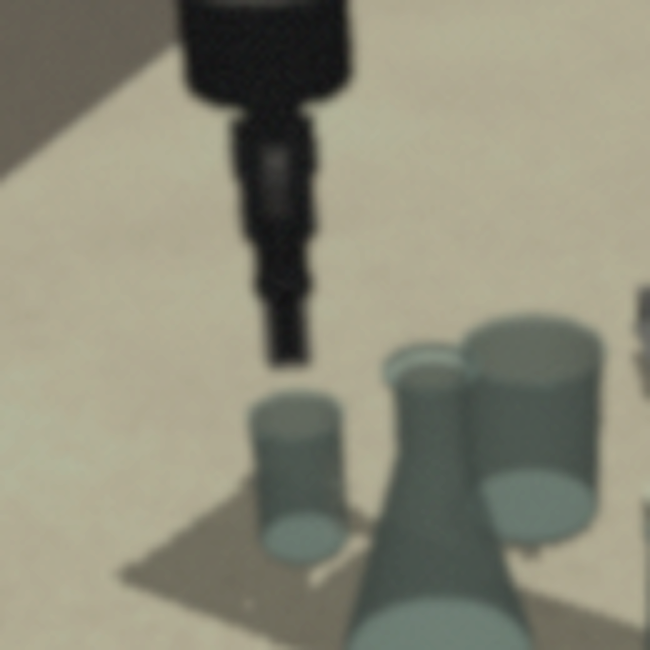

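The gripper (tips at crop ~288,362) is centred over the small beaker (crop ~297,415).

Request:
arm_command(increments=[[[1.5,-0.1,0,0],[2,0,0,0],[2,0,0,0],[1.5,0,0,0],[0.8,0,0,0],[0.2,0,0,0],[0,0,0,0]]])

```text
time: 18.2
eef_pos: [0.6698, -0.0735, 0.0323]
tcp_rot: [0.692, 0.148, -0.691, 0.149]
contact_force: [0.5, 1.5, -0.0]
opening: 0.879
```

Request:
arm_command(increments=[[[0,0,0,0],[0,0,0,0],[0,0,0,0],[0,0,0,0],[0,0,0,0],[0,0,0,0]]], grip=3.0)

```text
time: 18.95
eef_pos: [0.6699, -0.0735, 0.0326]
tcp_rot: [0.692, 0.148, -0.691, 0.149]
contact_force: [-0.8, 1.0, 5.6]
opening: 0.537
```

```bash
python3 plan.py 0.6696 -0.0741 0.033 -1.148;python3 look.py side 230 90 130 130 5 b2s.png
```

```text
t 18.95 p [ 0.6699 -0.0735  0.0326] xtool [ 0.001 -0.    -1.   ] jaw -1.148 q [-0.26  0.5   1.69  0.    0.95  0.89] open 0.537 F [-0.8  1.   5.6]
turn 0.0 then shift cm [-0.04  0.04  0.05]
```

View pics/b2s.png

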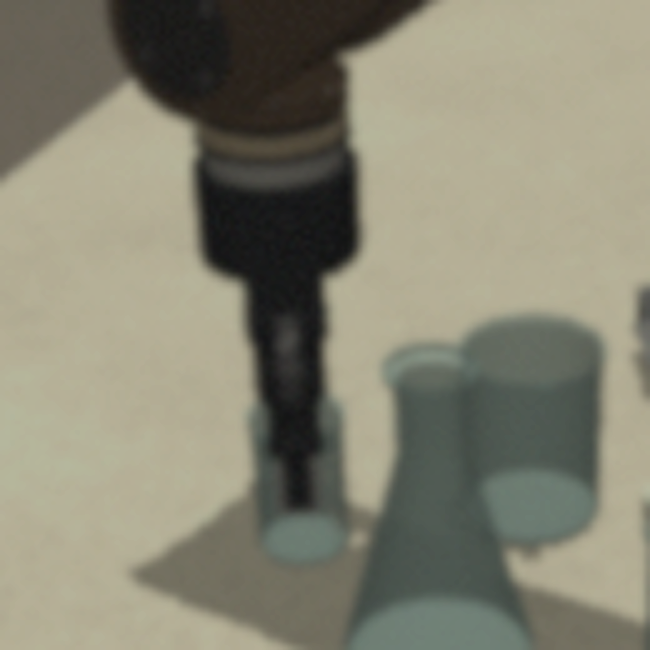

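Opening 0.537 (46 mm) means the beaker is gripped. Lift and carry.

Request:
arm_command(increments=[[[-0.5,0,0,0],[-1.5,0,0,0],[-2.5,0,0,0],[-3,0,0,0],[-3,0,0,0],[-3,0,0,0],[-3,0,0,0],[-1.2,0,0,0],[0,0,0,0],[0,0,0,0]]])

```text
time: 20.25
eef_pos: [0.6684, -0.0732, 0.2069]
tcp_rot: [-0.69, -0.149, 0.692, -0.148]
contact_force: [-0.4, 0.3, -0.9]
opening: 0.534
```

```bash
python3 plan.py 0.491 -0.275 0.037 -1.148;python3 look.py side 200 30 160 130 5 b3s.png
```

```text
t 20.25 p [ 0.6684 -0.0732  0.2069] xtool [-0.003  0.001 -1.   ] jaw -1.148 q [-0.26  0.3   1.6  -0.    1.24  0.89] open 0.534 F [-0.4  0.3 -0.9]
turn 0.0 then shift cm [17.03 11.15 24.42]
```

View pics/b3s.png

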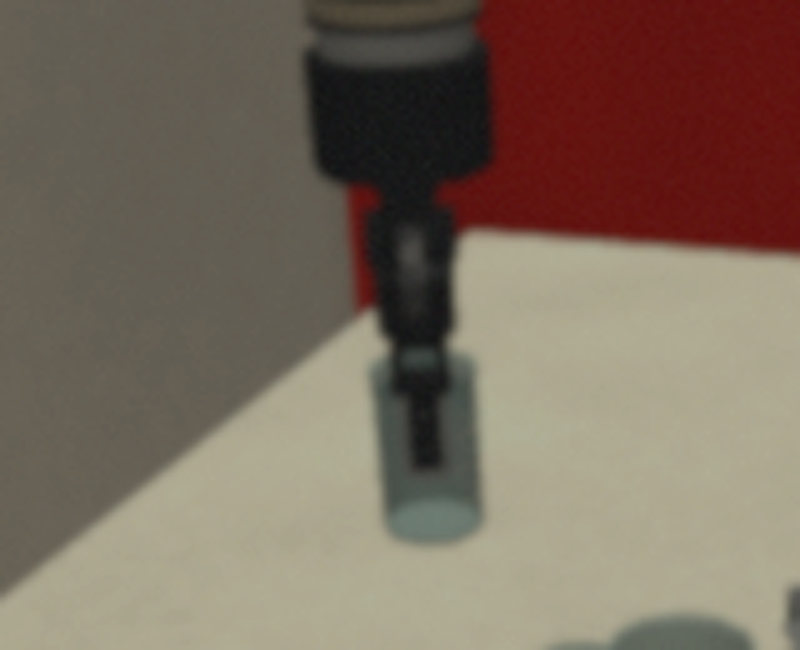

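Request:
arm_command(increments=[[[0,0.6,1.4,0],[0,1.1,2.4,0],[0,1.1,2.4,0],[0,1.1,2.4,0],[0,1.1,2.4,0],[0,1.1,2.4,0],[0,1.1,2.4,0],[0,1.1,2.4,0],[0,1.1,2.4,0],[0,1.1,2.4,0],[0,0.6,1.4,0],[0,0,0,0],[2,0,0,0],[3,0,0,0],[3,0,0,0],[3,0,0,0],[2,0,0,0],[1,0,0,0],[0,0,0,0],[0,0,0,0]]])

```text
time: 22.8
eef_pos: [0.4932, -0.2753, 0.07]
tcp_rot: [0.692, 0.148, -0.691, 0.149]
contact_force: [-0.7, -0.5, -0.6]
opening: 0.535
```

```bash
python3 plan.py 0.490 -0.2758 0.037 -1.148;python3 look.py side 340 80 140 120 5 b4s.png;python3 look.py top 380 190 110 110 5 b4t.png;python3 -c "
from h import *
p=np.array([[.490,-.2758,.0]])
from plant import sensors
p=sensors.get_state()['eef_pos']-[0,0,.033]
print((proj('side',p)-[340,80])*5,(proj('top',p)-[380,190])*5)"
```

```text
t 22.8 p [ 0.4932 -0.2753  0.07  ] xtool [ 0.002 -0.001 -1.   ] jaw -1.148 q [-0.69  0.23  1.96  0.    0.94  0.46] open 0.535 F [-0.7 -0.5 -0.6]
turn 0.0 then shift cm [ 3.3  -0.1   0.32]
[[183.30888142 390.53104556]] [[205.10899    254.44522185]]
```

View pics/b4s.png

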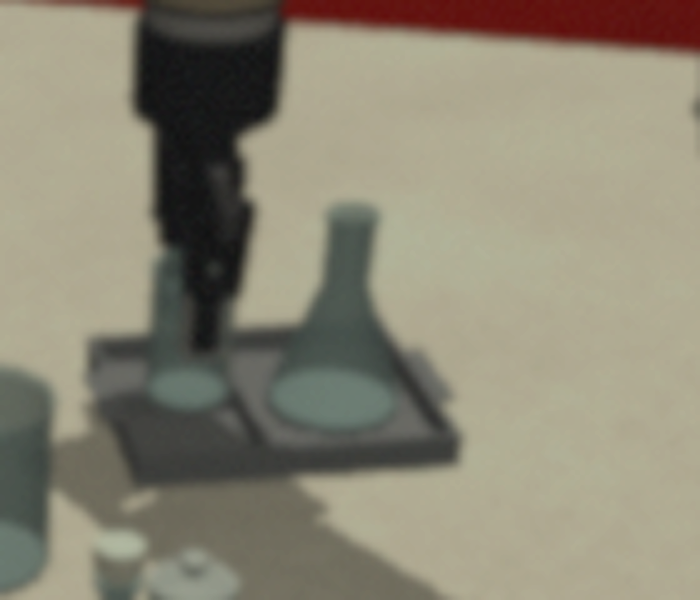

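View pics/b4t.png

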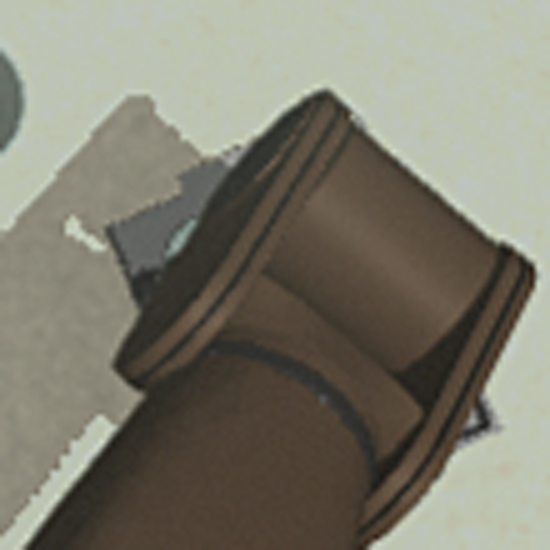

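The foot is at side crop (187,390), predicted (183,390). Correct 3 mm and lower.

Request:
arm_command(increments=[[[0,-0.1,0.3,0],[1,0,0,0],[1,0,0,0],[0.7,0,0,0],[0.3,0,0,0],[0.1,0,0,0],[0,0,0,0],[0,0,0,0]]])

```text
time: 23.9
eef_pos: [0.4895, -0.2753, 0.0382]
tcp_rot: [0.692, 0.148, -0.691, 0.149]
contact_force: [0.4, -0.5, -0.1]
opening: 0.53
```

Request:
arm_command(increments=[[[0.1,0,0,0],[0.1,0,0,0],[0,0,0,0],[0,0,0,0]]])

```text
time: 24.4
eef_pos: [0.4894, -0.2752, 0.0366]
tcp_rot: [0.691, 0.148, -0.691, 0.148]
contact_force: [-2.0, 1.1, 5.4]
opening: 0.533
```

Request:
arm_command(increments=[[[0,0,0,0],[0,0,0,0],[0,0,0,0],[0,0,0,0],[-1,0,0,0],[-2.5,0,0,0],[-3,0,0,0],[-3,0,0,0],[-3,0,0,0],[-3,0,0,0],[-1,0,0,0],[0,0,0,0],[0,0,0,0]]], grip=7.0)

```text
time: 26.02
eef_pos: [0.4886, -0.2746, 0.1992]
tcp_rot: [-0.691, -0.149, 0.692, -0.148]
contact_force: [-0.3, 0.2, 0.2]
opening: 0.821
```

```bash
python3 plan.py 0.5685 0.118 0.2 0.423;python3 look.py side 340 80 140 120 5 b5s.png
```

```text
t 26.02 p [ 0.4886 -0.2746  0.1992] xtool [-0.002  0.002 -1.   ] jaw -1.148 q [-0.69  0.07  1.89  0.    1.19  0.46] open 0.821 F [-0.3  0.2  0.2]
turn 1.571 then shift cm [-3.000e-02 -2.340e+01  3.251e+01]
```

View pics/b5s.png

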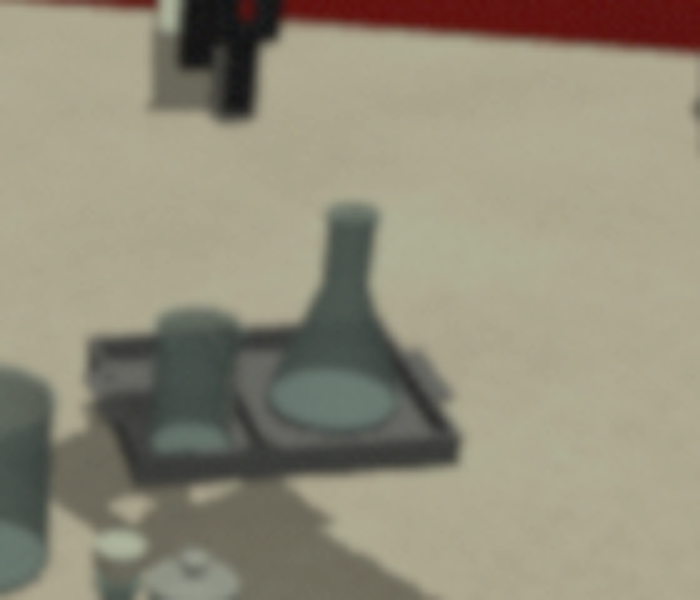

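Beaker stands in its compartment (side crop foot ~190,440). On to the dropping bottle, turning the jaw a quarter.

Request:
arm_command(increments=[[[0,0,0,-0.175],[0,0,0,-0.175],[0,0,0,-0.175],[0,0,0,-0.175],[0,0,0,-0.175],[0,0,0,-0.175],[0,0,0,-0.175],[0,0,0,-0.175],[0,0,0,-0.171],[0,0,0,0],[0,0,0,0]]], grip=6.0)

```text
time: 27.45
eef_pos: [0.489, -0.2749, 0.2]
tcp_rot: [0.385, 0.594, -0.385, 0.593]
contact_force: [-0.1, 0.7, -0.1]
opening: 0.706
```

```bash
python3 plan.py 0.5685 0.118 0.2 0.423
```

```text
t 27.45 p [ 0.489  -0.2749  0.2   ] xtool [-0.001  0.001 -1.   ] jaw 0.421 q [-0.69  0.07  1.89  0.    1.19 -1.11] open 0.706 F [-0.1  0.7 -0.1]
turn -0.002 then shift cm [ 3.000e-02  2.338e+01 -3.256e+01]
```

Request:
arm_command(increments=[[[0,0.8,-1.2,0],[0,1.7,-2.4,0],[0,2.1,-2.9,0],[0,2.1,-2.9,0],[0,2.1,-2.9,0],[0,2.1,-2.9,0],[0,2.1,-2.9,0],[0,2.1,-2.9,0],[0,2.1,-2.9,0],[0,2.1,-2.9,0],[0,2.1,-2.9,0],[0,1.4,-2,0],[0,0.6,-0.9,0],[2,0,0,0],[3,0,0,0],[2.5,0,0,0],[1,0,0,0],[0,0,0,0],[0,0,0,0]]])

```text
time: 29.82
eef_pos: [0.5696, 0.118, 0.1169]
tcp_rot: [0.384, 0.593, -0.384, 0.594]
contact_force: [0.4, -0.1, -0.0]
opening: 0.703
```

```bash
python3 plan.py 0.5685 0.118 0.021 0.423;python3 look.py side 240 130 130 130 5 d1s.png
```

```text
t 29.82 p [0.5696 0.118  0.1169] xtool [ 0.002  0.    -1.   ] jaw 0.422 q [ 0.03  0.2   1.9  -0.    1.04 -0.39] open 0.703 F [ 0.4 -0.1 -0. ]
turn -0.001 then shift cm [ 9.58 -0.11 -0.06]
```

View pics/d1s.png

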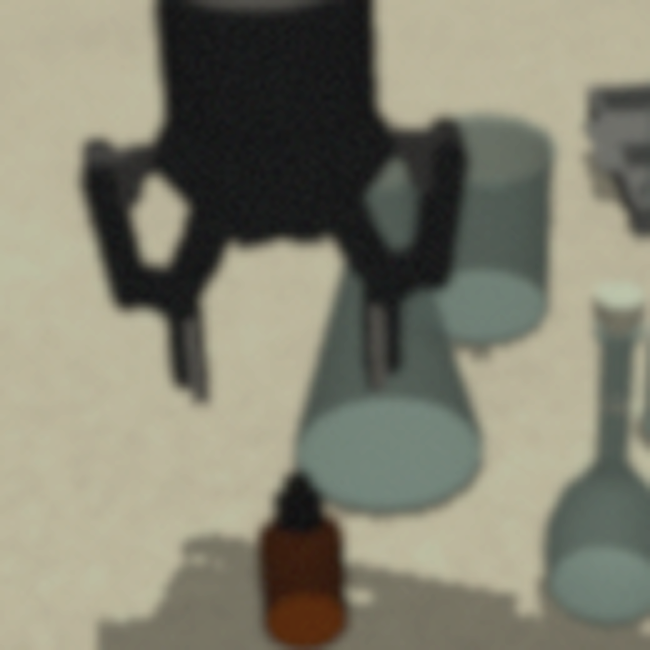

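The open jaws straddle the bottle (teat at crop ~298,480). Down and grip.

Request:
arm_command(increments=[[[1.5,-0.1,0,0],[2.5,0,0,0],[2.5,0,0,0],[2,0,0,0],[0.9,0,0,0],[0.2,0,0,0],[0,0,0,0]]])

```text
time: 30.75
eef_pos: [0.5686, 0.1178, 0.0205]
tcp_rot: [0.384, 0.593, -0.384, 0.594]
contact_force: [-0.6, 0.3, -0.4]
opening: 0.707
```

Request:
arm_command(increments=[[[0,0,0,0],[0,0,0,0],[0,0,0,0],[0,0,0,0],[0,0,0,0],[0,0,0,0]]], grip=2.0)

```text
time: 31.5
eef_pos: [0.5687, 0.1178, 0.0209]
tcp_rot: [0.384, 0.593, -0.384, 0.594]
contact_force: [0.4, 0.3, 5.6]
opening: 0.409
```

```bash
python3 plan.py 0.5685 0.118 0.021 0.423;python3 look.py side 240 130 130 130 5 d2s.png
```

```text
t 31.5 p [0.5687 0.1178 0.0209] xtool [ 0.002  0.    -1.   ] jaw 0.423 q [ 0.03  0.34  1.93  0.    0.86 -0.39] open 0.409 F [0.4 0.3 5.6]
turn 0.0 then shift cm [-0.01 -0.02 -0.02]
```

View pics/d2s.png

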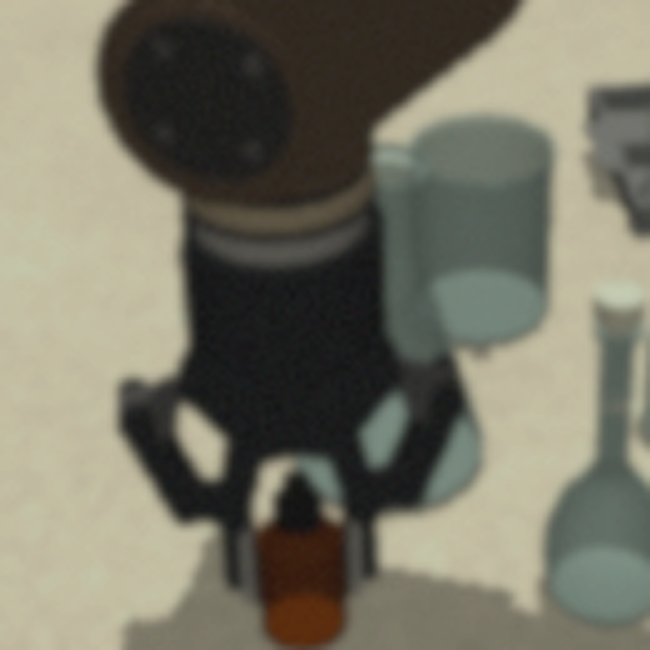

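Opening 0.409 (35 mm) means the bottle is gripped. Lift with a slight turn.

Request:
arm_command(increments=[[[-0.5,0,0,0],[-1.5,0,0,0],[-2.5,0,0,0],[-3,0,0,0],[-3,0,0,0],[-3,0,0,-0.13],[-3,0,0,-0.13],[-2.5,0,0,0],[-0.5,0,0,0],[0,0,0,0],[0,0,0,0]]])

```text
time: 32.92
eef_pos: [0.567, 0.1178, 0.2131]
tcp_rot: [0.303, 0.639, -0.304, 0.638]
contact_force: [0.4, 0.1, -1.0]
opening: 0.411
```

```bash
python3 plan.py 0.523 -0.3443 0.21;python3 look.py side 240 30 130 130 4 d3s.png
```

```text
t 32.92 p [0.567  0.1178 0.2131] xtool [-0.003 -0.    -1.   ] jaw 0.683 q [ 0.03  0.09  1.83  0.    1.22 -0.65] open 0.411 F [ 0.4  0.1 -1. ]
turn 0 then shift cm [  0.33 -32.57  33.07]
```

View pics/d3s.png

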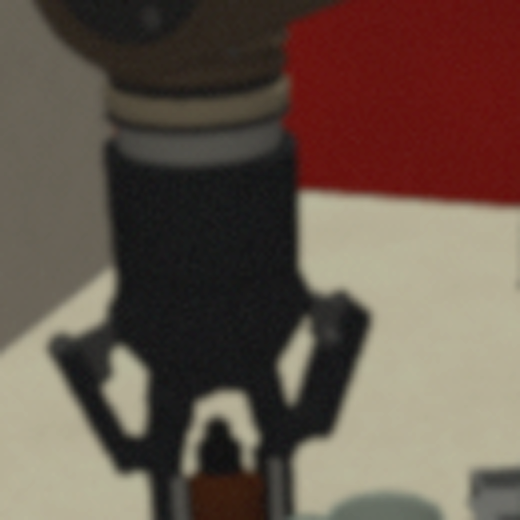

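Request:
arm_command(increments=[[[0,-0.5,0.5,0],[0,-1.2,1.3,0],[0,-2.3,2.3,0],[0,-2.3,2.3,0],[0,-2.3,2.3,0],[0,-2.3,2.3,0],[0,-2.3,2.3,0],[0,-2.3,2.3,0],[0,-2.3,2.3,0],[0,-2.3,2.3,0],[0,-2.3,2.3,0],[0,-2.3,2.3,0],[0,-2.3,2.4,0],[0,-2.3,2.4,0],[0,-2.3,2.4,0],[0,-1,1,0],[0,0,0,0],[0,0,0,0],[0,0,0,0]]])

```text
time: 35.35
eef_pos: [0.5235, -0.3428, 0.2149]
tcp_rot: [0.303, 0.639, -0.303, 0.639]
contact_force: [-0.4, -0.1, -1.3]
opening: 0.41
```

```bash
python3 plan.py 0.523 -0.3443 0.025;python3 look.py side 340 20 140 140 4 d4s.png
```

```text
t 35.35 p [ 0.5235 -0.3428  0.2149] xtool [ 0.  0. -1.] jaw 0.684 q [-0.74  0.19  1.72  0.    1.23 -1.43] open 0.41 F [-0.4 -0.1 -1.3]
turn 0 then shift cm [18.99 -0.14  0.09]
```

View pics/d4s.png

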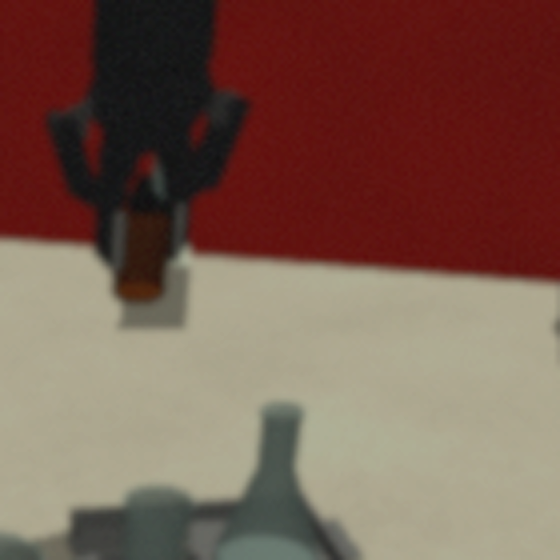

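Request:
arm_command(increments=[[[1,-0.1,0.1,0],[2.5,0,0,0],[3,0,0,0],[3,0,0,0],[3,0,0,0],[2,0,0,0],[0.5,0,0,0],[0,0,0,0],[0,0,0,0]]])

```text
time: 36.52
eef_pos: [0.524, -0.3461, 0.0664]
tcp_rot: [0.303, 0.638, -0.304, 0.64]
contact_force: [0.0, 0.0, -0.2]
opening: 0.41
```

```bash
python3 plan.py 0.523 -0.3443 0.025;python3 look.py side 340 80 140 120 5 d5s.png;python3 look.py top 380 190 110 110 5 d5t.png; python3 -c "
from h import *
from plant import sensors
p=sensors.get_state()['eef_pos']-[0,0,.021]
print((proj('side',p)-[340,80])*5,(proj('top',p)-[380,190])*5)"
```

```text
t 36.52 p [ 0.524  -0.3461  0.0664] xtool [ 0.002 -0.002 -1.   ] jaw 0.683 q [-0.75  0.36  1.8   0.    0.97 -1.43] open 0.41 F [ 0.   0.  -0.2]
turn 0 then shift cm [ 4.14  0.03 -0.21]
[[156.84956011 316.14547864]] [[343.00258741 198.11393533]]
```

View pics/d5s.png

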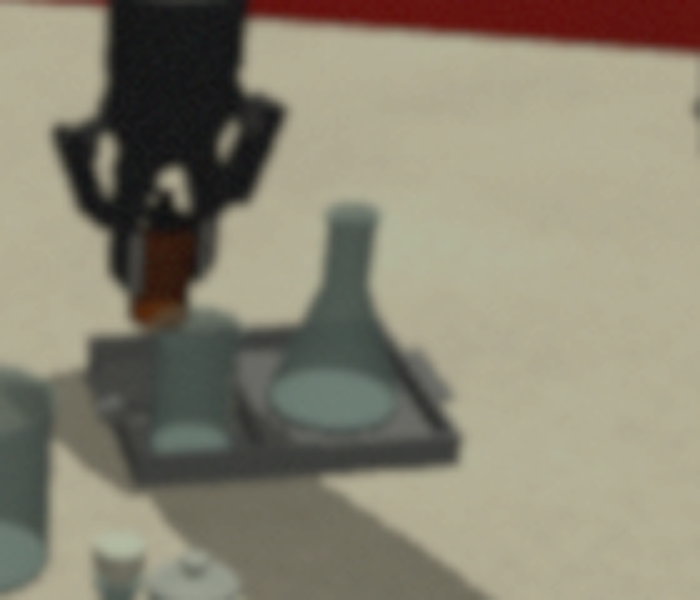

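View pics/d5t.png

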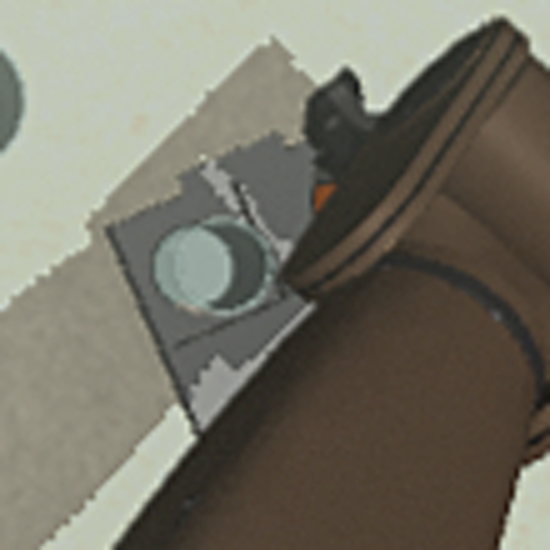

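The bottle foot is at side crop (158,312), as predicted (157,316), and clear of the beaker. Lower it.

Request:
arm_command(increments=[[[1,0,-0.2,0],[1.2,0,0,0],[1,0,0,0],[0.5,0,0,0],[0.2,0,0,0],[0.1,0,0,0],[0,0,0,0],[0,0,0,0]]])

```text
time: 37.62
eef_pos: [0.5221, -0.3439, 0.0252]
tcp_rot: [0.304, 0.638, -0.304, 0.639]
contact_force: [-0.0, 0.2, -1.0]
opening: 0.407
```

Request:
arm_command(increments=[[[0.1,0,0,0],[0.1,0,0,0],[0,0,0,0],[0,0,0,0]]])

```text
time: 38.12
eef_pos: [0.5223, -0.3441, 0.025]
tcp_rot: [0.304, 0.639, -0.304, 0.639]
contact_force: [-4.3, 3.8, 8.5]
opening: 0.405
```

Request:
arm_command(increments=[[[-0.1,0,0,0],[0,0,0,0],[0,0,0,0]]])

```text
time: 38.5
eef_pos: [0.5222, -0.344, 0.0249]
tcp_rot: [0.304, 0.638, -0.304, 0.639]
contact_force: [-2.7, 1.4, 5.9]
opening: 0.409
```

Request:
arm_command(increments=[[[0,0,0,0],[0,0,0,0],[0,0,0,0],[-1,0,0,0],[-2.5,0,0,0],[-3,0,0,0],[-3,0,0,0],[-3,0,0,0],[-3,0,0,0],[-1,0,0,0],[0,0,0,0],[0,0,0,0]]], grip=5.0)

```text
time: 40.0
eef_pos: [0.5212, -0.3431, 0.187]
tcp_rot: [0.304, 0.64, -0.303, 0.638]
contact_force: [0.4, 0.5, -0.0]
opening: 0.59
```

```bash
python3 plan.py 0.4555 0.061 0.23;python3 look.py side 340 80 140 120 5 d6s.png
```

```text
t 40.0 p [ 0.5212 -0.3431  0.187 ] xtool [-0.002  0.002 -1.   ] jaw 0.683 q [-0.74  0.22  1.75 -0.    1.18 -1.43] open 0.59 F [ 0.4  0.5 -0. ]
turn 0 then shift cm [ -4.2   20.41 -35.51]
```

View pics/d6s.png

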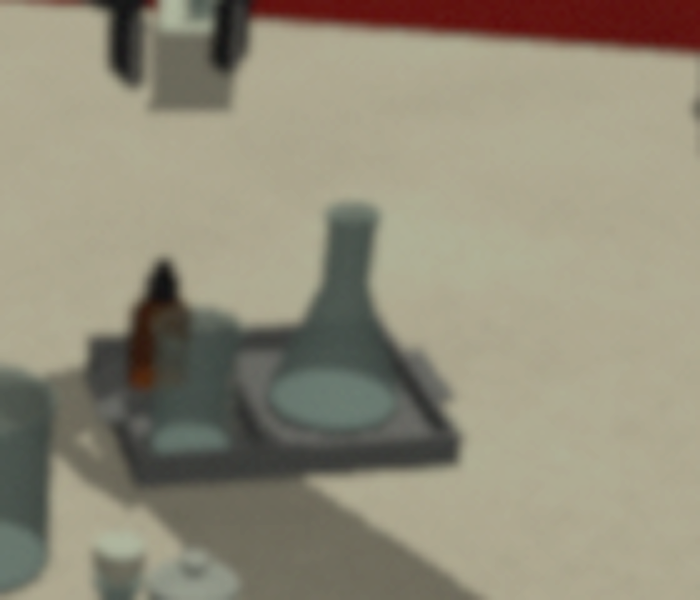

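The bottle stands upright in its own compartment (side crop ~158,330), behind the beaker with a gap. Now the volumetric flask; turn the jaw to -0.866 for the solution tray.

Request:
arm_command(increments=[[[-1,0,0,0.172],[-1,0,0,0.172],[-1,0,0,0.172],[-1,0,0,0.172],[-0.2,0,0,0.172],[0,0,0,0.172],[0,0,0,0.172],[0,0,0,0.172],[0,0,0,0.173],[0,0,0,0],[0,0,0,0]]])

```text
time: 41.42
eef_pos: [0.5217, -0.3436, 0.23]
tcp_rot: [-0.663, -0.245, 0.664, -0.244]
contact_force: [-0.1, -0.8, 0.4]
opening: 0.584
```

```bash
python3 plan.py 0.4555 0.061 0.23 -.8655
```

```text
t 41.42 p [ 0.5217 -0.3436  0.23  ] xtool [-0.001  0.001 -1.   ] jaw -0.864 q [-0.74  0.18  1.71 -0.    1.26  0.12] open 0.584 F [-0.1 -0.8  0.4]
turn 0.002 then shift cm [  0.04 -35.09 -21.19]
```

Request:
arm_command(increments=[[[0,-0.5,-0.4,0],[0,-1.3,-0.8,0],[0,-2.7,-1.6,0],[0,-2.7,-1.6,0],[0,-2.7,-1.6,0],[0,-2.7,-1.6,0],[0,-2.7,-1.6,0],[0,-2.7,-1.6,0],[0,-2.7,-1.6,0],[0,-2.7,-1.6,0],[0,-2.7,-1.6,0],[0,-2.7,-1.6,0],[0,-2.7,-1.7,0],[0,-2.7,-1.7,0],[0,-0.9,-0.6,0],[2,0,0,0],[3,0,0,0],[1,0,0,0],[0,0,0,0],[0,0,0,0]]])

```text
time: 43.92
eef_pos: [0.4568, 0.0607, 0.1721]
tcp_rot: [0.664, 0.244, -0.663, 0.244]
contact_force: [-0.1, -0.3, -0.4]
opening: 0.587
```

```bash
python3 plan.py 0.4555 0.061 0.096 -.8655;python3 look.py side 300 100 130 150 4 v1s.png
```

```text
t 43.92 p [0.4568 0.0607 0.1721] xtool [ 0.002 -0.    -1.   ] jaw -0.866 q [-0.09 -0.14  2.14 -0.    1.14  0.78] open 0.587 F [-0.1 -0.3 -0.4]
turn -0.001 then shift cm [ 7.61 -0.12  0.09]
```

View pics/v1s.png

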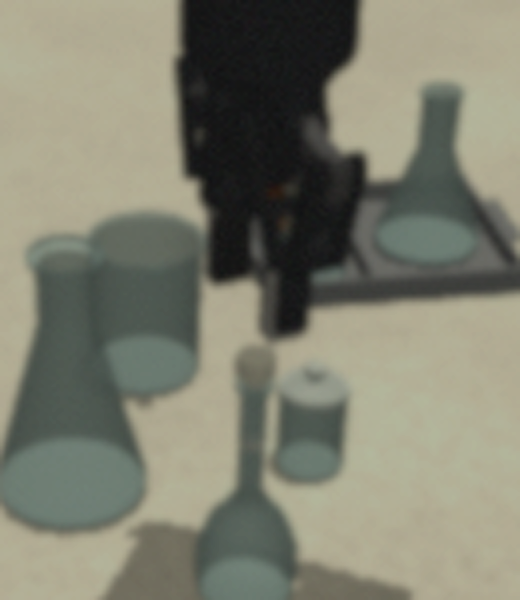

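Fingers (crop 232 and 285) straddle the stopper (256). Down and grip.

Request:
arm_command(increments=[[[1,-0.1,0.1,0],[2,0,0,0],[2,0,0,0],[1.6,0,0,0],[0.8,0,0,0],[0.2,0,0,0],[0,0,0,0],[0,0,0,0]]])

```text
time: 44.98
eef_pos: [0.4551, 0.061, 0.0955]
tcp_rot: [0.664, 0.244, -0.663, 0.244]
contact_force: [0.6, 0.1, -0.1]
opening: 0.584
```

Request:
arm_command(increments=[[[0,0,0,0],[0,0,0,0],[0,0,0,0],[0,0,0,0],[0,0,0,0],[0,0,0,0],[0,0,0,0]]], grip=0.5)

```text
time: 45.85
eef_pos: [0.4549, 0.061, 0.0952]
tcp_rot: [0.664, 0.244, -0.663, 0.244]
contact_force: [-0.4, -0.8, 3.5]
opening: 0.187
```

```bash
python3 plan.py 0.4555 0.061 0.096 -.8655;python3 look.py side 300 100 130 150 4 v2s.png
```

```text
t 45.85 p [0.4549 0.061  0.0952] xtool [ 0.001 -0.    -1.   ] jaw -0.866 q [-0.09 -0.03  2.2  -0.    0.97  0.78] open 0.187 F [-0.4 -0.8  3.5]
turn -0.001 then shift cm [-0.08  0.04 -0.04]
```

View pics/v2s.png

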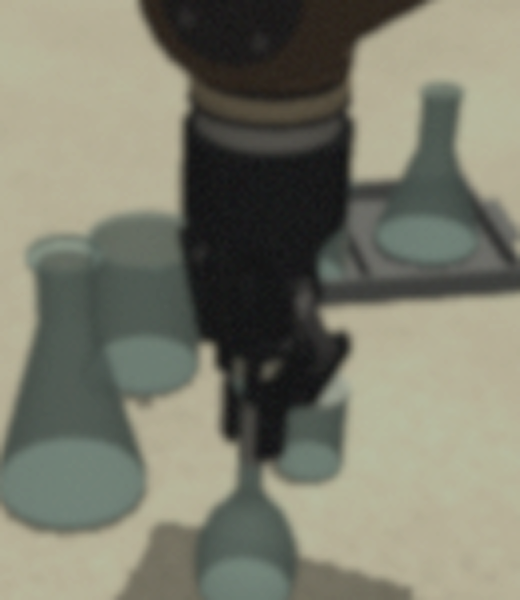

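Opening 0.187 (16 mm) on the neck. Lift and carry to the far compartment.

Request:
arm_command(increments=[[[-0.5,0,0,0],[-1.5,0,0,0],[-2,0,0,0],[-2.5,0,0,0],[-2,0,0,0],[-1,0,0,0],[0,0,0,0],[0,0,0,0]]])

```text
time: 46.9
eef_pos: [0.4539, 0.0611, 0.1889]
tcp_rot: [-0.663, -0.244, 0.664, -0.244]
contact_force: [-0.1, 0.4, -1.0]
opening: 0.184
```

```bash
python3 plan.py 0.5495 0.3575 0.19 -.8655;python3 look.py side 300 50 130 150 4 v3s.png
```

```text
t 46.9 p [0.4539 0.0611 0.1889] xtool [-0.002  0.    -1.   ] jaw -0.866 q [-0.09 -0.17  2.13  0.    1.18  0.78] open 0.184 F [-0.1  0.4 -1. ]
turn -0.001 then shift cm [ -0.12 -16.37 -26.49]
```

View pics/v3s.png

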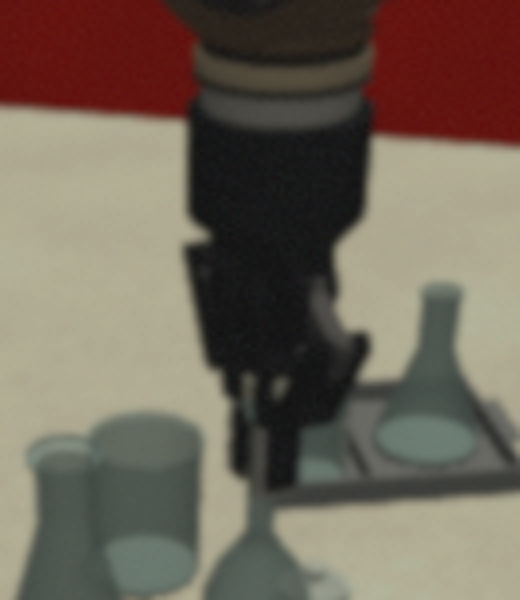

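Request:
arm_command(increments=[[[0,-0.3,-0.5,0],[0,-0.7,-1.2,0],[0,-1.3,-2.1,0],[0,-1.3,-2.1,0],[0,-1.3,-2.1,0],[0,-1.3,-2.1,0],[0,-1.3,-2.1,0],[0,-1.3,-2.1,0],[0,-1.3,-2.1,0],[0,-1.3,-2.1,0],[0,-1.3,-2.1,0],[0,-1.3,-2.1,0],[0,-1.3,-2.1,0],[0,-0.7,-1.2,0],[0,-0.3,-0.4,0],[0,0,0,0],[1.5,0,0,0],[2.5,0,0,0],[1.5,0,0,0],[0,0,0,0]]])

```text
time: 49.45
eef_pos: [0.5488, 0.3553, 0.1324]
tcp_rot: [-0.662, -0.244, 0.665, -0.244]
contact_force: [-0.4, -0.9, -1.4]
opening: 0.189
```

Request:
arm_command(increments=[[[0,0,0,0]]])

```text
time: 49.58
eef_pos: [0.5505, 0.3563, 0.1355]
tcp_rot: [0.664, 0.244, -0.663, 0.244]
contact_force: [0.4, 0.3, -1.1]
opening: 0.188
```

```bash
python3 plan.py 0.5495 0.3575 0.0995 -.8655;python3 look.py side 180 200 190 190 3 v4s.png;python3 look.py top 140 160 110 110 5 v4t.png; python3 -c "
from h import *
from plant import sensors
p=sensors.get_state()['eef_pos']-[0,0,.0955]
print((proj('side',p)-[180,200])*3,(proj('top',p)-[140,160])*5)"
```

```text
t 49.58 p [0.5505 0.3563 0.1355] xtool [ 0.001  0.    -1.   ] jaw -0.866 q [ 0.42  0.33  1.7  -0.    1.11  1.29] open 0.188 F [ 0.4  0.3 -1.1]
turn -0.001 then shift cm [ 3.6  -0.16  0.01]
[[225.3205303  410.93174941]] [[192.12295985 267.81442922]]
```

View pics/v4s.png

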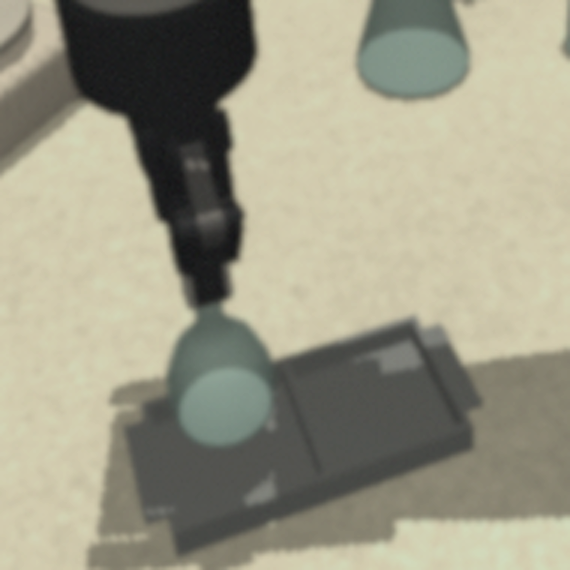

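View pics/v4t.png

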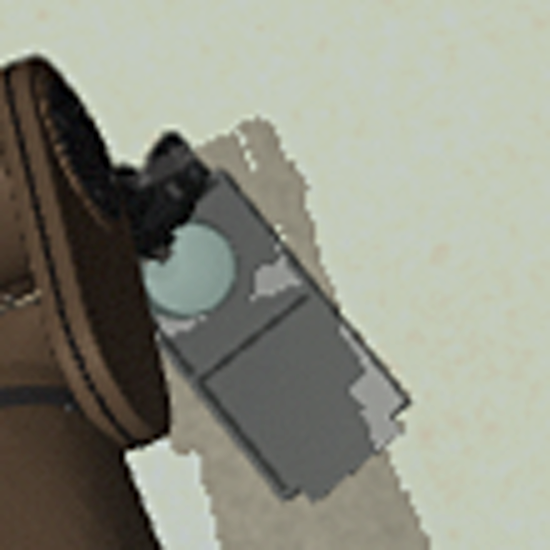

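The flask base (side crop ~225,405) is over the far compartment, as predicted. Lower slowly.

Request:
arm_command(increments=[[[1,-0.1,0,0],[1,0,0,0],[0.8,0,0,0],[0.4,0,0,0],[0.1,0,0,0],[0,0,0,0],[0,0,0,0]]])

```text
time: 50.55
eef_pos: [0.5497, 0.3572, 0.1023]
tcp_rot: [0.664, 0.244, -0.663, 0.244]
contact_force: [0.5, 0.2, -1.0]
opening: 0.187
```

Request:
arm_command(increments=[[[0.1,0,0,0],[0.1,0,0,0],[0,0,0,0],[0,0,0,0]]])

```text
time: 51.05
eef_pos: [0.5494, 0.357, 0.0998]
tcp_rot: [-0.664, -0.244, 0.664, -0.244]
contact_force: [-0.1, -0.0, -0.8]
opening: 0.182
```

Request:
arm_command(increments=[[[0.1,0,0,0],[0.05,0,0,0],[0,0,0,0],[0,0,0,0]]])

```text
time: 51.55
eef_pos: [0.5499, 0.3573, 0.0993]
tcp_rot: [0.664, 0.244, -0.663, 0.244]
contact_force: [-0.2, 0.4, 3.7]
opening: 0.182
```

Request:
arm_command(increments=[[[0,0,0,0],[0,0,0,0],[0,0,0,0],[0,0,0,0],[-1,0,0,0],[-2,0,0,0],[-3,0,0,0],[-3,0,0,0],[-1,0,0,0],[0,0,0,0],[0,0,0,0]]], grip=4.5)

```text
time: 52.92
eef_pos: [0.5487, 0.3567, 0.1968]
tcp_rot: [-0.663, -0.244, 0.665, -0.244]
contact_force: [1.2, -0.6, -0.5]
opening: 0.525
```

```bash
python3 plan.py 0.4465 -0.0618 0.2 -.8655;python3 look.py side 180 200 190 190 3 v5s.png
```

```text
t 52.92 p [0.5487 0.3567 0.1968] xtool [-0.002 -0.001 -1.   ] jaw -0.866 q [0.42 0.27 1.66 0.   1.21 1.29] open 0.525 F [ 1.2 -0.6 -0.5]
turn -0.001 then shift cm [-0.25 25.24 34.91]
```

View pics/v5s.png

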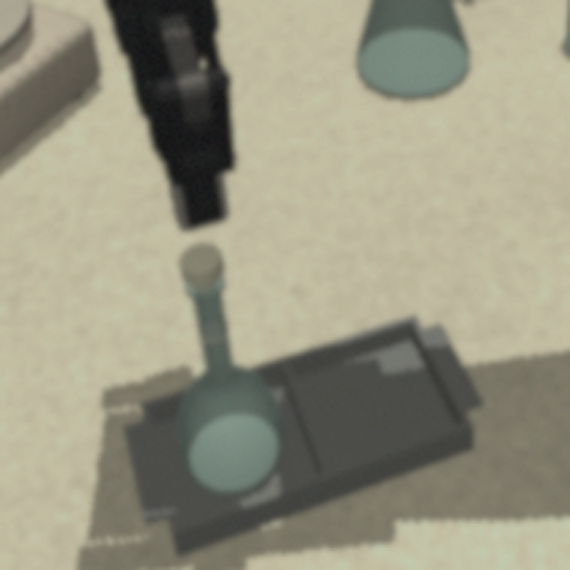

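The volumetric flask stands upright in the far compartment (base crop ~233,452). Now the weighing bottle.

Request:
arm_command(increments=[[[-0.3,0.7,1,0],[0,1.7,2.4,0],[0,1.7,2.4,0],[0,1.7,2.4,0],[0,1.7,2.4,0],[0,1.7,2.4,0],[0,1.7,2.4,0],[0,1.7,2.4,0],[0,1.7,2.3,0],[0,1.7,2.3,0],[0,1.7,2.3,0],[0,1.7,2.3,0],[0,1.7,2.3,0],[0,1.7,2.3,0],[0,1.7,2.3,0],[0,0.7,1,0],[2,0,0,0],[3,0,0,0],[2,0,0,0],[0,0,0,0]]], grip=6.5)

```text
time: 55.48
eef_pos: [0.4452, -0.0603, 0.1294]
tcp_rot: [-0.662, -0.245, 0.665, -0.243]
contact_force: [0.1, 1.0, 0.1]
opening: 0.762
```

Request:
arm_command(increments=[[[1.5,0,0,0],[1,0,0,0],[0,0,0,0],[0,0,0,0]]])

```text
time: 55.98
eef_pos: [0.4471, -0.0611, 0.1066]
tcp_rot: [0.664, 0.244, -0.664, 0.244]
contact_force: [-1.0, -0.0, -0.6]
opening: 0.761
```

```bash
python3 plan.py 0.4465 -0.0618 0.021 -.8655;python3 look.py side 320 100 130 130 5 w1s.png
```

```text
t 55.98 p [ 0.4471 -0.0611  0.1066] xtool [ 0. -0. -1.] jaw -0.866 q [-0.36 -0.07  2.21  0.    1.    0.5 ] open 0.761 F [-1.  -0.  -0.6]
turn -0.0 then shift cm [8.56 0.01 0.09]
```

View pics/w1s.png

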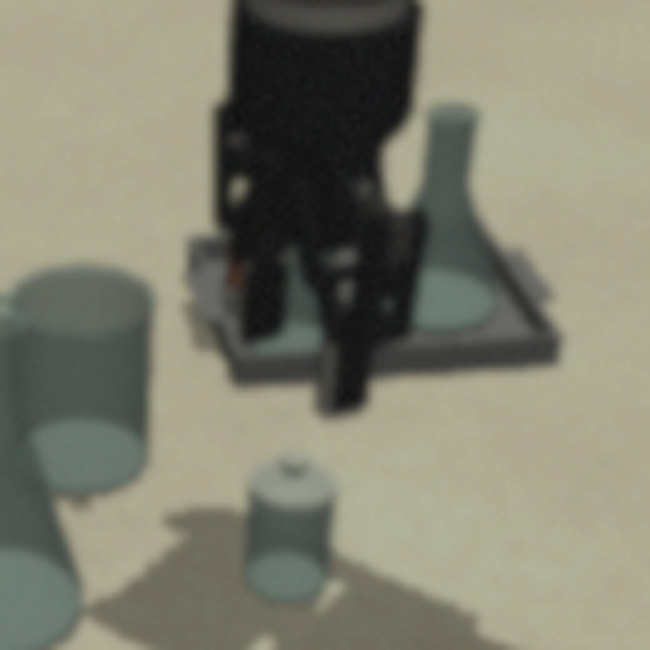

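Jaws (mid crop ~300,370) are over the weighing bottle (knob ~294,465). Down and grip.

Request:
arm_command(increments=[[[1.5,0,0.1,0],[2.5,0,0,0],[2.2,0,0,0],[1.5,0,0,0],[0.6,0,0,0],[0.2,0,0,0],[0,0,0,0]]])

```text
time: 56.9
eef_pos: [0.4466, -0.0619, 0.0218]
tcp_rot: [0.664, 0.244, -0.663, 0.244]
contact_force: [-0.4, -0.1, 0.4]
opening: 0.762
```

Request:
arm_command(increments=[[[0,0,0,0],[0,0,0,0],[0,0,0,0],[0,0,0,0],[0,0,0,0],[0,0,0,0]]], grip=2.5)

```text
time: 57.65
eef_pos: [0.4468, -0.062, 0.0219]
tcp_rot: [0.664, 0.244, -0.663, 0.244]
contact_force: [-0.7, -0.8, 5.3]
opening: 0.463
```

```bash
python3 plan.py 0.4465 -0.0618 0.021 -.8655;python3 look.py side 320 100 130 130 5 w2s.png
```

```text
t 57.65 p [ 0.4468 -0.062   0.0219] xtool [ 0.001 -0.001 -1.   ] jaw -0.866 q [-0.36  0.09  2.24 -0.    0.81  0.5 ] open 0.463 F [-0.7 -0.8  5.3]
turn -0.001 then shift cm [ 0.09 -0.03  0.01]
```

View pics/w2s.png

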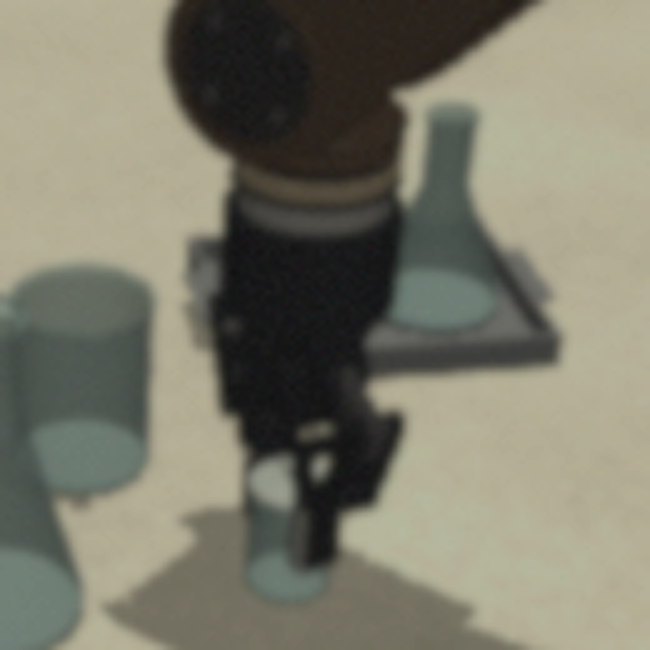

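Opening 0.463 (40 mm) means it is gripped. Lift and carry.

Request:
arm_command(increments=[[[-0.5,0,0,0],[-1.5,0,0,0],[-2.5,0,0,0],[-3,0,0,0],[-3,0,0,0],[-1.5,0,0,0],[0,0,0,0],[0,0,0,0]]])

```text
time: 58.7
eef_pos: [0.4451, -0.0613, 0.14]
tcp_rot: [-0.663, -0.245, 0.664, -0.243]
contact_force: [0.6, -0.3, -0.6]
opening: 0.459
```

```bash
python3 plan.py 0.4865 0.3035 0.14 -.8655;python3 look.py side 320 60 130 130 4 w3s.png
```

```text
t 58.7 p [ 0.4451 -0.0613  0.14  ] xtool [-0.002  0.001 -1.   ] jaw -0.866 q [-0.36 -0.13  2.19  0.    1.08  0.5 ] open 0.459 F [ 0.6 -0.3 -0.6]
turn -0.001 then shift cm [  0.03 -25.1  -26.8 ]
```

View pics/w3s.png

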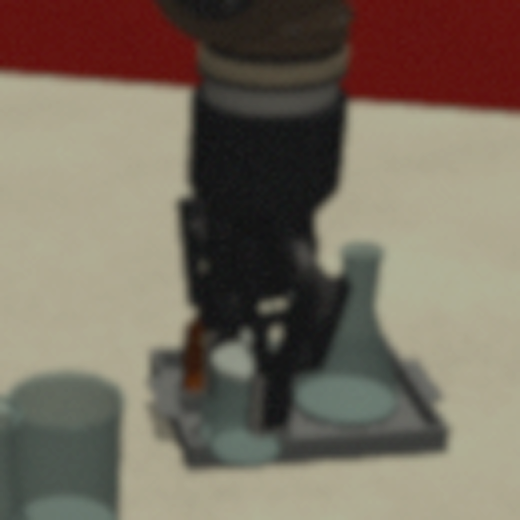

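Request:
arm_command(increments=[[[0,-0.5,-0.5,0],[0,-1.1,-1.1,0],[0,-2,-2.1,0],[0,-2,-2.1,0],[0,-2,-2.1,0],[0,-2,-2.1,0],[0,-2,-2.1,0],[0,-2,-2.2,0],[0,-2,-2.2,0],[0,-2,-2.2,0],[0,-2,-2.2,0],[0,-2,-2.2,0],[0,-2,-2.2,0],[0,-1.1,-1.1,0],[0,-0.4,-0.4,0],[0,0,0,0],[2,0,0,0],[3,0,0,0],[2,0,0,0],[0,0,0,0]]])

```text
time: 61.25
eef_pos: [0.4858, 0.3019, 0.0684]
tcp_rot: [-0.662, -0.244, 0.666, -0.244]
contact_force: [0.3, 0.6, 0.1]
opening: 0.465
```

Request:
arm_command(increments=[[[0,0,0,0],[0,0,0,0]]])

```text
time: 61.5
eef_pos: [0.4886, 0.3035, 0.0727]
tcp_rot: [0.665, 0.244, -0.663, 0.244]
contact_force: [0.5, 0.4, -1.0]
opening: 0.462
```

```bash
python3 plan.py 0.4865 0.3035 0.026 -.8655;python3 look.py side 180 200 190 190 3 w4s.png;python3 look.py top 140 160 110 110 5 w4t.png; python3 -c "
from h import *
from plant import sensors
p=sensors.get_state()['eef_pos']-[0,0,.0215]
print((proj('side',p)-[180,200])*3,(proj('top',p)-[140,160])*5)"
```

```text
t 61.5 p [0.4886 0.3035 0.0727] xtool [ 0.002  0.001 -1.   ] jaw -0.866 q [ 0.38  0.25  1.94 -0.    0.95  1.25] open 0.462 F [ 0.5  0.4 -1. ]
turn -0.001 then shift cm [ 4.67 -0.14  0.17]
[[374.93385509 348.16002053]] [[285.5303297  390.66476555]]
```

View pics/w4s.png

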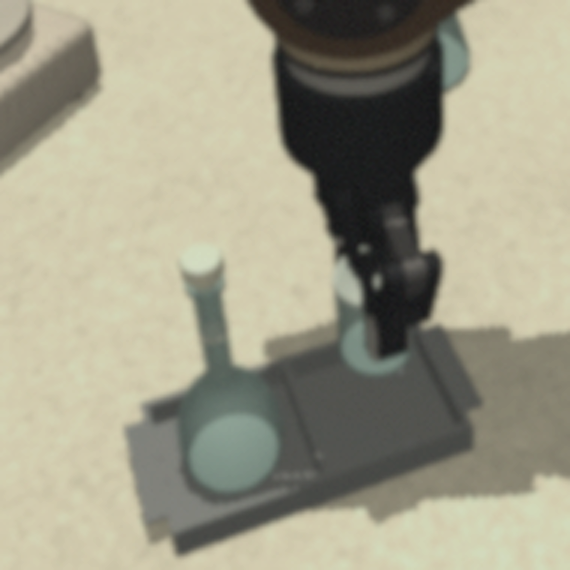

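View pics/w4t.png

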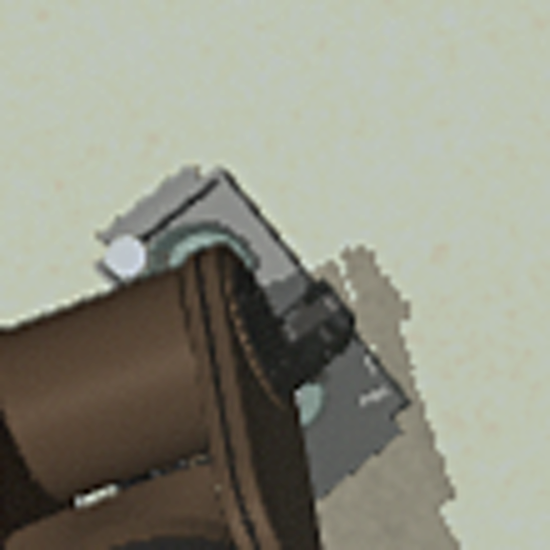

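Weighing-bottle foot at side crop (376,347), predicted (375,348). It is over its compartment, clear of the volumetric flask. Lower.

Request:
arm_command(increments=[[[1,-0.1,0.2,0],[1.2,0,0,0],[1.2,0,0,0],[0.7,0,0,0],[0.4,0,0,0],[0.1,0,0,0],[0,0,0,0],[0,0,0,0]]])

```text
time: 62.6
eef_pos: [0.4856, 0.3027, 0.0259]
tcp_rot: [0.664, 0.244, -0.664, 0.244]
contact_force: [-2.1, -2.1, 5.5]
opening: 0.461
```

Request:
arm_command(increments=[[[0.1,0,0,0],[0,0,0,0],[0,0,0,0]]])

```text
time: 62.98
eef_pos: [0.4858, 0.3028, 0.0259]
tcp_rot: [0.664, 0.244, -0.664, 0.244]
contact_force: [-4.6, -3.4, 10.2]
opening: 0.461
```

Floor contact. I'll relax the last millimetre, then release and retreat.

Request:
arm_command(increments=[[[-0.1,0,0,0],[0,0,0,0],[0,0,0,0]]])

```text
time: 63.35
eef_pos: [0.4857, 0.3027, 0.0259]
tcp_rot: [0.664, 0.244, -0.663, 0.244]
contact_force: [-3.0, -3.0, 6.5]
opening: 0.462
```

Request:
arm_command(increments=[[[0,0,0,0],[0,0,0,0],[0,0,0,0],[0,0,0,0],[-1,0,0,0],[-2,0,0,0],[-3,0,0,0],[-3,0,0,0],[-3,0,0,0],[-3,0,0,0],[-2,0,0,0],[-1,0,0,0],[0,0,0,0],[0,0,0,0]]], grip=5.5)

```text
time: 65.1
eef_pos: [0.4847, 0.3023, 0.2039]
tcp_rot: [-0.663, -0.244, 0.665, -0.244]
contact_force: [-0.3, 0.2, -0.4]
opening: 0.644
```

```bash
python3 plan.py 0.42 0.1 0.25;python3 look.py side 180 200 190 190 3 w5s.png
```

```text
t 65.1 p [0.4847 0.3023 0.2039] xtool [-0.002 -0.001 -1.   ] jaw -0.866 q [0.38 0.08 1.86 0.   1.2  1.25] open 0.644 F [-0.3  0.2 -0.4]
turn 0 then shift cm [-4.58 11.22 18.05]
```

View pics/w5s.png

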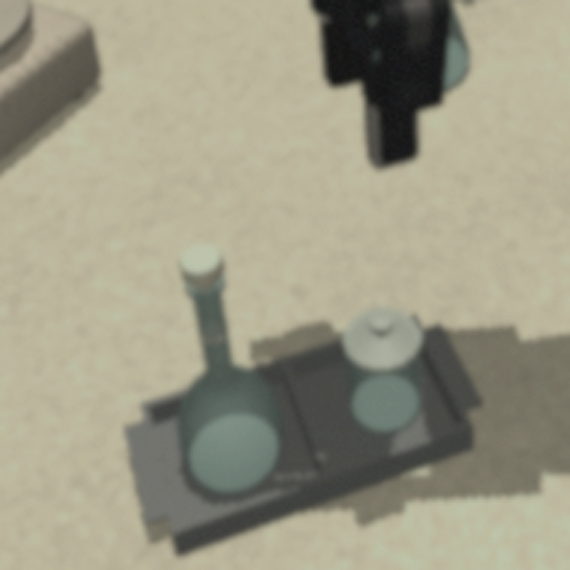

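Both solution pieces stand upright. I move the arm away from both trays for a last look.

Request:
arm_command(increments=[[[-2,0,0,0],[-2,0,0,0],[0,0.6,1,0],[0,1.1,1.8,0],[0,1.1,1.8,0],[0,1.1,1.8,0],[0,1.1,1.8,0],[0,1.1,1.8,0],[0,1.1,1.8,0],[0,1.1,1.8,0],[0,1,1.5,0],[0,0.5,1,0],[0,0,0,0],[0,0,0,0]]])

```text
time: 66.9
eef_pos: [0.4263, 0.1238, 0.2454]
tcp_rot: [0.664, 0.244, -0.664, 0.244]
contact_force: [0.8, -0.1, -0.6]
opening: 0.644
```

```bash
python3 look.py top 140 140 360 200 2 f_t.png;python3 look.py side 200 60 250 330 2 f_s.png
```

```text
(no output)
```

View pics/f_t.png

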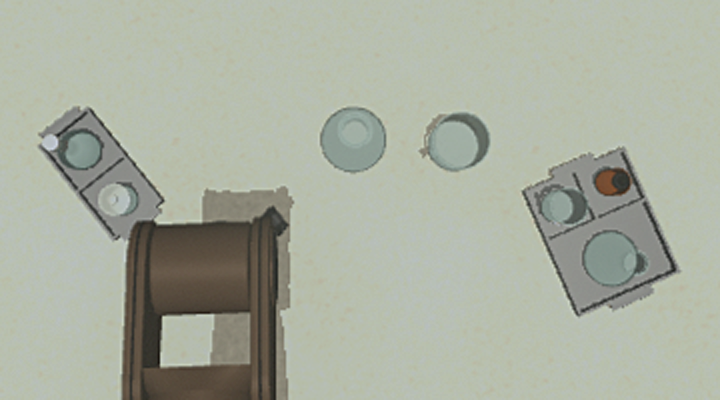

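```bash
python3 look.py side 210 90 240 300 2 f_s.png;python3 look.py top 395 205 95 100 6 f_t2.png
```

```text
(no output)
```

View pics/f_s.png

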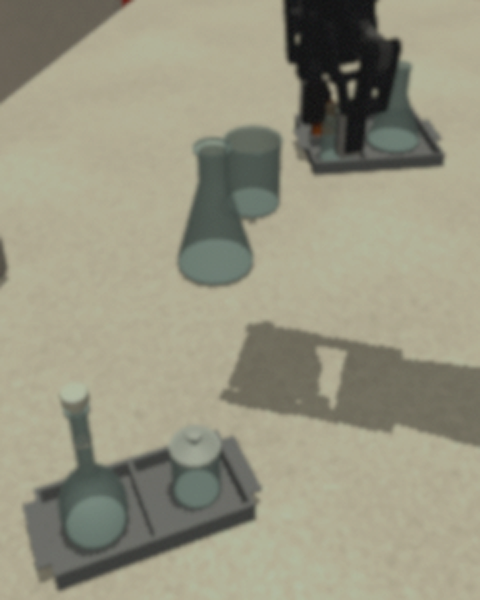

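View pics/f_t2.png

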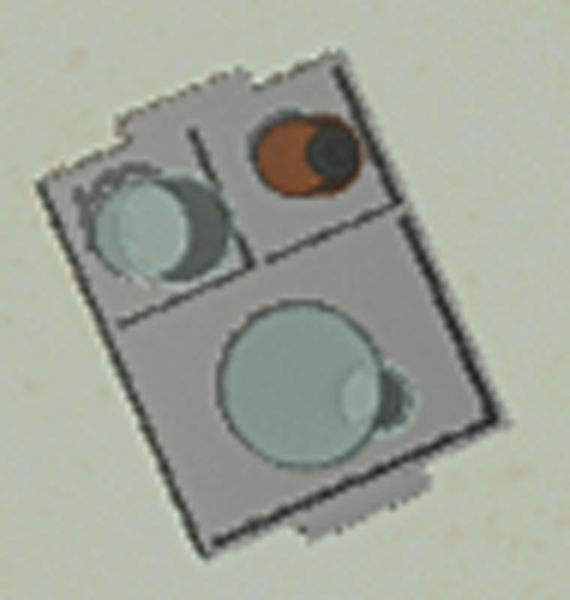

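Each of the five pieces stands upright in its own compartment. Both trays show clear gaps in the top view. The large flask (316,209) and large beaker (~368,210) are where they started, so I hand in.

```bash
python3 -c "
from plant import ctrl
print(ctrl.sign_off())"
```

```text
the job is handed in; nothing more can be done
None
```

Both kits are made up and the job was handed in at about 67 s of the 120 s allowed. I placed the pieces in the order listed:
- **Titration tray:** the small conical flask is in the large compartment. The small beaker and the dropping bottle are in the two small ones.
- **Solution tray:** the volumetric flask is in the compartment at own +y and the weighing bottle in the one at own -y.

**Last checks:** the final top and side pictures show all five upright with clear gaps between them. In the top view the large flask is at its starting pixel and the large beaker within about 2 pixels of its own. The gripper was open and clear of everything.

**Set-downs:** I felt each piece touch the tray floor before letting go. The vertical force was about 4 to 10 N, highest for the weighing bottle.

**Disagreements and limits:**
- The triangulated solution-tray corners came out 14 to 17 mm high against the stated 20 mm.
- Fit residuals were up to about 1.7 px, and measured poses varied by 1 to 3 mm.
- In the last side view the gripper hid part of the titration tray, so the beaker and bottle rest on the top view and the earlier side views.

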